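# Put the dried lids back on the open sample jars

## Robot

A 6-joint arm with a two-finger parallel gripper is mounted at the origin on the work surface. World frame = base frame: x ahead of the robot, y to its left, z up, the work surface at z = 0. Lengths are in m, angles in rad, forces in N, time in s.
With the tool pointing down it reaches from about 0.35 to 0.925 m from the base axis. Payload 6.4 kg.
Tool frame: the origin (TCP) lies at the very end of the fingers, on their centre line; the grasp point (between the pads) lies bot.grip_depth behind it (bot.grip_depth is the distance from the TCP to the grasp point, in m); z points along the fingers, y is the line along which they close (so a half turn about z gives the same grasp; the last joint's range is limited). The gripper opens to 85 mm and grips with 20 to 120 N. Pads are 22 mm wide; open, the fingers measure 114 mm over their backs; the gripper's body (76 mm by 85 mm) begins 54 mm behind the grasp point. The pads swing forward as they close: fully open they stand 13 mm farther back than shut.
Start: joints at [-1.347, 0.245, 1.558, -0, 1.339, -0.174], TCP at [0.252, -0.599, 0.231] pointing down, gripper open.
Joint ranges: [-3.13, 3.13], [-1.02, 2.26], [0.13, 2.54], [-0.95, 4.09], [0.21, 2.88], [-2.74, 2.74]. Speed limits (rad/s): [2.57, 2.57, 3.14, 3.14, 3.14, 3.14].

## Interface

Orientations are given as a 3x3 rotation matrix whose columns are the frame's x, y, z axes.
In Python, from bench import bot, optics, finder gives the robot as it stands. The module is installed in compiled form; this text tells all that it offers.
- The arm moves only by the tool drive_tool, never from a script. Its argument "rows" is a list of rows, each an object with "gripper": the closure, from 0 (fully open) to 1 (shut); "delta_pos": the shift along the tool's x, y, z scaled (see below), a list of three; "delta_rot": the turn, a rotation vector about the tool's x, y, z scaled (see below), a list of three. In form: [{"gripper": gripper, "delta_pos": [dx, dy, dz], "delta_rot": [ax, ay, az]}, ...]. A call has 1 to 5 rows; each row shifts and turns the commanded pose from where the row before left it, along the tool's axes as they then stand; what a row does not reach is not made up. The controller multiplies each number of a shift by 600 mm and each number of a turn by 90 degrees. A row lasts 1/8 s, in which the tool goes at most 62.5 mm and 10.7 degrees, less where a joint would pass 70% of its speed; a pose out of reach is approached as far as the arm can. A call with a number of a shift or a turn outside -1 to 1 is refused whole. A call with a gripper value outside its range is refused whole. The fingers move at their own pace and stop on an object; "newtons" is the grip in N (left out, the last holds). Time passes only in rows, so rows that do not move let the fingers close. It gives the time, the measured TCP pose, the force, the opening and the grip force at its end, in the units of the state.
- bot.get_obs(): the state, without advancing time (a new reading comes with each control period).
- optics.grab_frame(name): name is "scene" or "top" or "wrist"; returns the picture (420x560x3 uint8, blue, green, red); there is no depth.
- optics.camera_info(name): a dict with "fx", "fy", "cx", "cy" (pixels), "rvec" (rotation vector, rad) and "tvec" (3), from world to camera coordinates, as OpenCV has them; the wrist camera has in their place "tool_from_camera" (4x4, takes a point from camera to tool coordinates, whose origin is the TCP and whose axes are the flange's). Camera axes: x right, y down, z forward; pixel columns grow to the right and rows downward; lengths in m; the calibration is good to about 2 mm. A picture is of the moment at which its call begins: read the wrist's pose just before it. camera_info takes no time and is no camera call.
- bot.sign_off(): hands the job in; it is judged then, once.
Trained networks look in the newest picture that a camera, given by its name, has taken for a name from the list of things; names that differ only in an ending like _2 or _b are one class to them, and where a whole thing is asked for, a point or a joint stands for the part that bears it (a point fixed in the world has none). Each returns a list of dicts, best first, with "p" (0 to 1); they miss things now and then, are a little off and sometimes report something else, mostly with a low value. They report only what shows in the picture. A call takes as long as a camera call. They do not tell look-alikes from the thing itself.
- finder.boxes_of(name, camera): "extent" ([centre column, centre row, width, height] in pixels, round what is visible of it).
- finder.landmark_of(name, camera): "location" ([column, row] in pixels: a listed point, or the origin of a listed thing).
The state is a dict: "time_s": time; "q": joint angles; "qvel": joint speeds; "effort": joint torques, N m; "tcp_pos": TCP position; "tcp_rot": TCP orientation; "wrist_force": force on the tool from outside, world axes, zero at the start; "torque": the same for the moment, N m; "finger_gap": finger opening in m; "gripper_force": force on a finger pad.
Only numpy, scipy, OpenCV 4.12 (cv2) and the standard library are available. Lean on these libraries where they do the work, as an engineer would, in place of code of your own. Each camera call takes 0.05 s, during which the arm holds its last target. There are 200 camera calls.

## Task

Two clean lids are drying on the little sloping rests and two sample jars stand open: put each lid on the open jar it fits, pushed home so that it sits level on the rim, and let go. The lids must not touch the bench; leave the jars standing where they are, and do not disturb the closed jars, the beaker or the scissors.

Things in the scene. Friction and masses are not known exactly. Their poses are not given: they have to be found in the camera images.
- lid_wide: Wide loose white push-on lid: outer dia 64 mm, 20 mm high, closed top 3 mm thick, skirt 17 mm deep, inner dia 59 mm. Origin: centre of its open underside; z out through the closed top. Starts open side down on the sloping face of its rest (35 deg), within 6 mm of the face's centre. Fits the wide open jar with 2.5 mm to spare all round; seated, its origin is 45 mm above the jar's.
- lid_narrow: Narrow loose white push-on lid: outer dia 52 mm, 20 mm high, closed top 3 mm thick, skirt 17 mm deep, inner dia 47 mm. Origin: centre of its open underside; z out through the closed top. Starts open side down on the sloping face of its rest (35 deg), within 6 mm of the face's centre. Fits the narrow open jar with 2.5 mm to spare all round; seated, its origin is 63 mm above the jar's.
- jar_wide: The wide open sample jar, loose, frosted pale grey plastic, straight round wall: outer diameter 54 mm, 62 mm high, wall 3 mm, 55 to 130 g. Origin: centre of its underside; z up. Stands upright, open.
- jar_narrow: The narrow open sample jar, loose, frosted pale grey plastic, straight round wall: outer diameter 42 mm, 80 mm high, wall 3 mm, 55 to 130 g. Origin: centre of its underside; z up. Stands upright, open.
- rest_wide: Fixed wood rest holding the wide lid at the start: 88x88 mm board sloping 35 deg, rising to its own +x, upper face's normal (-sin35,0,cos35); yaw within 0.4 rad of 0. Origin on the bench; the face's centre is 55 mm above it, its edges 30 and 80 mm high. A stop 36 mm wide, 8 mm high, 32 mm down the slope from the face's centre, holds the lid; both sides (+-y) are free.
- rest_narrow: Fixed wood rest holding the narrow lid at the start: 88x88 mm board sloping 35 deg, rising to its own +x, upper face's normal (-sin35,0,cos35); yaw within 0.4 rad of 0. Origin on the bench; the face's centre is 55 mm above it, its edges 30 and 80 mm high. A stop 36 mm wide, 8 mm high, 26 mm down the slope from the face's centre, holds the lid; both sides (+-y) are free.
- closed_a: Bystander: closed jar, 79 mm high, body 42 mm and lid 50 mm across; origin centre of underside. Leave alone.
- closed_b: Bystander: closed jar, 79 mm high, body 42 mm and lid 50 mm across; origin centre of underside. Leave alone.
- closed_c: Bystander: closed jar, 66 mm high, body 52 mm and lid 60 mm across; origin centre of underside. Leave alone.
- beaker: Bystander: open glass beaker, 90 mm high, 68 mm across at the rim, too big for either lid; origin centre of underside. Leave alone.
- scissors: Bystander: scissors with black handles lying flat, 178 mm long along their x, 80 mm wide at the handles (-x end), 10 mm high; origin on the bench near the pivot. Leave alone.
- clamp_tip (a point): Free end of the clamp arm of a fixed retort stand (obstacle), 300 mm above the bench, midway between its two jaws. From here the level arm, 42 mm wide over the jaws, runs 150 mm along world +x to the stand's upright 12 mm rod, 490 mm high, on a foot plate 200 mm long in y, 12 mm high, that starts 105 mm beyond this point in +x.
Things that resemble listed ones, but are neither listed nor needed, are in the scene too. Leave any black or blue look-alike of the lid_wide alone.

How it is judged:
At the end, for the whole second after the job is handed in: Each lid is on the jar of its own size: its centre within 6 mm of the jar's axis, its height within 2.5 mm of fully seated (top resting on the rim), level within 0.07 rad; both jars upright within 0.05 rad and within 30 mm of where they started; all at rest (z of lid_wide in the frame of jar_wide between 0.0425 and 0.0475 m and horizontal distance between lid_wide and jar_wide below 0.006 m and angle between each of lid_wide, lid_narrow's own z axis and vertical below 0.07 rad and angle between each of jar_wide, jar_narrow's own z axis and vertical below 0.05 rad and distance of each of jar_wide, jar_narrow from where it was at the start of the episode below 0.03 m and linear speed of each of lid_wide, jar_wide, lid_narrow, jar_narrow below 0.02 m/s and z of lid_narrow in the frame of jar_narrow between 0.0605 and 0.0655 m and horizontal distance between lid_narrow and jar_narrow below 0.006 m); the robot touches nothing.
It fails at once if a lid touches the bench (its underside centre below 26 mm) (height (world z) of any of lid_wide, lid_narrow below 0.026 m).
It fails at once if an open jar is tipped by more than 0.4 rad (angle between any of jar_wide, jar_narrow's own z axis and vertical above 0.4 rad).
It fails at once if a closed jar, the beaker or the scissors is moved by more than 20 mm (distance of any of closed_a, closed_b, closed_c, beaker, scissors from where it was at the start of the episode above 0.02 m).
It also fails if it takes over 72 s, if anything falls off the work surface, if the arm or the gripper's body presses on something with over 40 N, if the wrist force passes 120 N, or if a joint passes its speed limit or range.

## Working session

There is one attempt and no reset: what is moved stays moved. The work goes in short steps, Python scripts to look and compute and a tool call to move; the robot and the scene stay as the last step left them, time stands still between calls to the robot, and variables do not carry over. Pictures are saved under pics/ and viewed, at most 10 in all, crops included, and the job is handed in when it is done.

Besides the shell and the picture viewer there is one more tool, called after "Emit:" as name([rows], argument=value, ...), one row to a line, values as JSON. drive_tool: Moves the arm, as the interface text tells. Its arguments: {"type":"object","properties":{"rows":{"type":"array","items":{"type":"object","properties":{"gripper":{"type":"number"},"delta_pos":{"type":"array","items":{"type":"number"}},"delta_rot":{"type":"array","items":{"type":"number"}}}}},"newtons":{"type":"number"}},"required":["rows"]}

```bash
mkdir -p pics
cat > h.py <<'E'
import numpy as np,cv2
from bench import bot,optics,finder
def cam(n,obs=None):
    i=optics.camera_info(n)
    K=np.array([[i['fx'],0,i['cx']],[0,i['fy'],i['cy']],[0,0,1.]])
    if n=='wrist':
        o=obs or bot.get_obs()
        T=np.eye(4);T[:3,:3]=np.array(o['tcp_rot']);T[:3,3]=o['tcp_pos']
        M=np.linalg.inv(T@np.array(i['tool_from_camera']))
    else:
        M=np.eye(4);M[:3,:3]=cv2.Rodrigues(np.array(i['rvec'],float))[0];M[:3,3]=np.ravel(i['tvec'])
    return K,M
def proj(C,p):
    K,M=C;c=M[:3,:3]@np.asarray(p).T.reshape(3,-1)+M[:3,3:];u=K@c;return (u[:2]/u[2]).T
def atz(C,px,z):
    K,M=C;R=M[:3,:3];o=-R.T@M[:3,3];d=R.T@np.linalg.inv(K)@np.array([px[0],px[1],1.]);return o+d*(z-o[2])/d[2]
def tri(C1,p1,C2,p2):
    X=cv2.triangulatePoints(C1[0]@C1[1][:3],C2[0]@C2[1][:3],np.array(p1,float).reshape(2,1),np.array(p2,float).reshape(2,1)).ravel();return X[:3]/X[3]
E
python3 - <<'E'
from h import *
np.set_printoptions(precision=3,suppress=True)
for n in('scene','top'):
    cv2.imwrite(f'pics/{n}0.png',optics.grab_frame(n))
    C=cam(n);print(n,'campos',-C[1][:3,:3].T@C[1][:3,3],C[0][0,0])
    for t in 'lid_wide lid_narrow jar_wide jar_narrow rest_wide rest_narrow closed_a closed_c beaker scissors clamp_tip'.split():
        for d in finder.landmark_of(t,n)[:4]:
            if d['p']>.2: print(t,round(d['p'],2),np.round(d['location']),atz(C,d['location'],.3 if t=='clamp_tip' else .06 if 'lid' in t else 0)[:2])
print(bot.get_obs(),bot.grip_depth,optics.camera_info('wrist'))
E
```

```text
scene campos [ 0.915 -0.583  0.821] 415.8936752599486
lid_wide 0.9 [251. 277.] [ 0.549 -0.123]
lid_wide 0.75 [220. 234.] [ 0.407 -0.052]
lid_wide 0.72 [260. 220.] [0.464 0.041]
lid_wide 0.66 [299. 315.] [ 0.692 -0.15 ]
lid_narrow 0.75 [177. 326.] [ 0.493 -0.307]
jar_wide 0.63 [303. 220.] [0.53  0.153]
jar_narrow 0.79 [318. 180.] [0.481 0.335]
rest_wide 0.85 [255. 288.] [ 0.548 -0.108]
rest_narrow 0.76 [182. 342.] [ 0.496 -0.308]
closed_a 0.76 [272. 385.] [ 0.708 -0.284]
closed_a 0.64 [265. 255.] [ 0.51  -0.009]
closed_a 0.64 [264. 194.] [0.376 0.19 ]
closed_c 0.76 [272. 385.] [ 0.708 -0.284]
closed_c 0.64 [265. 255.] [ 0.51  -0.009]
closed_c 0.64 [264. 194.] [0.376 0.19 ]
beaker 0.72 [338. 176.] [0.526 0.385]
beaker 0.65 [380. 210.] [0.699 0.306]
scissors 0.67 [185. 265.] [ 0.357 -0.143]
clamp_tip 0.7 [339. 178.] [0.672 0.027]
top campos [0.478 0.019 0.987] 392.0168767516419
lid_wide 0.96 [306. 294.] [ 0.386 -0.03 ]
lid_wide 0.91 [340. 226.] [ 0.544 -0.114]
lid_wide 0.79 [261. 269.] [0.446 0.073]
lid_wide 0.7 [343. 168.] [ 0.684 -0.127]
lid_narrow 0.7 [421. 246.] [ 0.493 -0.306]
jar_
[... 730 characters left out ...]
1, -0.001, -0.002, -0.001]), 'effort': array([  0.   , -42.951, -32.642,  -0.   ,   0.   ,   0.   ]), 'tcp_pos': array([ 0.252, -0.599,  0.231]), 'tcp_rot': array([[ 0.922,  0.387, -0.   ],
       [ 0.387, -0.922,  0.   ],
       [-0.   , -0.   , -1.   ]]), 'wrist_force': array([ 0.234, -0.395, -0.315]), 'torque': array([ 0.025,  0.022, -0.008]), 'gripper_force': 0.0, 'finger_gap': 0.08521568349295044} 0.0187 {'fx': 351.5404580276715, 'fy': 351.5404580276715, 'cx': 274.2670612487824, 'cy': 214.30615913418802, 'tool_from_camera': array([[-0.   , -0.953, -0.303,  0.078],
       [ 1.   , -0.   ,  0.   ,  0.001],
       [-0.   , -0.303,  0.953, -0.144],
       [ 0.   ,  0.   ,  0.   ,  1.   ]])}
```

View pics/top0.png

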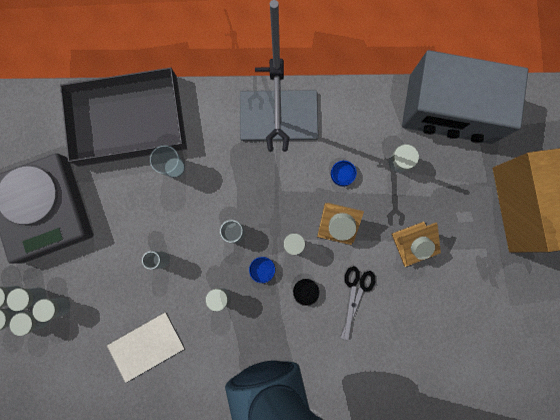

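View pics/scene0.png

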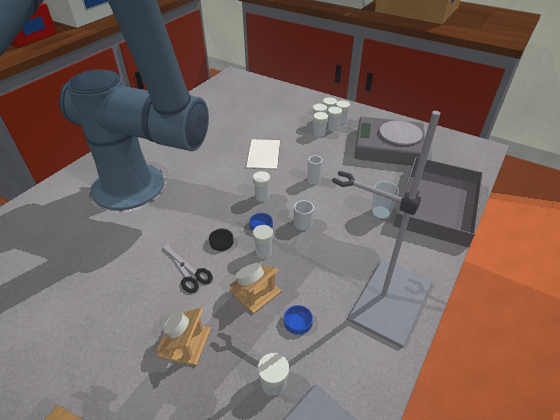

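The top view shows the wide lid at (342,226) and the narrow lid at (422,247) on their rests. The open jars are at (231,231) wide and (151,260) narrow, and the clamp tip is at (277,145). The scene view agrees. Next I'll take a close wrist-camera look at the narrow rest.

```bash
cat >> h.py <<'E'
from scipy.spatial.transform import Rotation as Ro, Slerp
S,Cc=np.sin(np.radians(35)),np.cos(np.radians(35))
def Rtool(yaw,tilt=0.):   # tool z tilted forward by tilt, tool x toward yaw
    return Ro.from_euler('z',yaw).as_matrix()@Ro.from_euler('y',-tilt).as_matrix()@np.diag([1,-1,-1.])
def plan(p,R,n,start=None):
    if start is None:
        o=bot.get_obs();start=(np.array(o['tcp_pos']),np.array(o['tcp_rot']))
    p0,R0=start;sl=Slerp([0,1],Ro.from_matrix([R0,R]));P,Q=p0,R0
    for k in range(1,n+1):
        q=sl(k/n).as_matrix();x=p0+(p-p0)*k/n
        d=Q.T@(x-P)/.6;r=Ro.from_matrix(Q.T@q).as_rotvec()/(np.pi/2)
        d=np.round(d,3);r=np.round(r,3);print(list(map(float,d)),list(map(float,r)))
        P=P+Q@(d*.6);Q=Q@Ro.from_rotvec(r*np.pi/2).as_matrix()
    print('end',P.round(4));return P,Q
E
python3 - <<'E'
from h import *
np.set_printoptions(precision=3,suppress=True)
R=Rtool(.35,np.radians(35));print(R)
plan(np.array([.493,-.307,.06])-.12*R[:,2],R,8)
E
```

```text
[[ 0.769  0.343  0.539]
 [ 0.281 -0.939  0.197]
 [ 0.574  0.    -0.819]]
[0.056, -0.037, 0.015] [-0.001, 0.049, 0.004]
[0.054, -0.038, 0.02] [-0.001, 0.048, 0.003]
[0.052, -0.038, 0.023] [-0.002, 0.049, 0.004]
[0.05, -0.038, 0.027] [-0.001, 0.048, 0.004]
[0.048, -0.039, 0.031] [-0.001, 0.049, 0.003]
[0.044, -0.039, 0.034] [-0.001, 0.049, 0.004]
[0.042, -0.04, 0.037] [-0.001, 0.048, 0.004]
[0.039, -0.039, 0.041] [-0.001, 0.049, 0.004]
end [ 0.428 -0.331  0.158]
```

Emit:
drive_tool([
  {"gripper":0,"delta_pos":[0.056,-0.037,0.015],"delta_rot":[-0.001,0.049,0.004]},
  {"gripper":0,"delta_pos":[0.054,-0.038,0.02],"delta_rot":[-0.001,0.048,0.003]},
  {"gripper":0,"delta_pos":[0.052,-0.038,0.023],"delta_rot":[-0.002,0.049,0.004]},
  {"gripper":0,"delta_pos":[0.05,-0.038,0.027],"delta_rot":[-0.001,0.048,0.004]},
  {"gripper":0,"delta_pos":[0.048,-0.039,0.031],"delta_rot":[-0.001,0.049,0.003]},
], newtons=40)

```text
time_s: 1.82
tcp_pos: [0.3632, -0.4305, 0.1856]
tcp_rot: [[0.864, 0.36, 0.351], [0.335, -0.933, 0.131], [0.375, 0.005, -0.927]]
wrist_force: [0.0, -0.3, 0.7]
finger_gap: 0.0853
gripper_force: 0.0
```

Emit:
drive_tool([
  {"gripper":0,"delta_pos":[0.044,-0.039,0.034],"delta_rot":[-0.001,0.049,0.004]},
  {"gripper":0,"delta_pos":[0.042,-0.04,0.037],"delta_rot":[-0.001,0.048,0.004]},
  {"gripper":0,"delta_pos":[0.039,-0.039,0.041],"delta_rot":[-0.001,0.049,0.004]},
  {"gripper":0,"delta_pos":[0,0,0],"delta_rot":[0,0,0]},
])

```text
time_s: 2.33
tcp_pos: [0.428, -0.3281, 0.1565]
tcp_rot: [[0.77, 0.345, 0.537], [0.28, -0.939, 0.201], [0.573, -0.005, -0.819]]
wrist_force: [0.3, 0.0, -0.5]
finger_gap: 0.0857
gripper_force: 0.0
```

Run:
```python
from h import *
np.set_printoptions(precision=3,suppress=True)
o=bot.get_obs();im=optics.grab_frame('wrist');cv2.imwrite('pics/w1.png',im)
C=cam('wrist',o);print(o['tcp_pos'],o['tcp_rot'],o['q'])
print(finder.landmark_of('lid_narrow','wrist')[:2],finder.boxes_of('lid_narrow','wrist')[:2],finder.landmark_of('rest_narrow','wrist')[:2])
print(proj(C,[[.493,-.307,.055]]))
```

```text
[ 0.428 -0.328  0.157] [[ 0.77   0.345  0.537]
 [ 0.28  -0.939  0.201]
 [ 0.573 -0.005 -0.819]] [-1.153 -0.01   2.076  0.682  1.138 -0.248]
[{'location': [276.0, 202.9], 'p': 0.74}] [{'extent': [275.8, 206.6, 69.7, 72.6], 'p': 0.83}] [{'location': [55.4, 304.1], 'p': 0.72}]
[[277.335 210.224]]
```

View pics/w1.png

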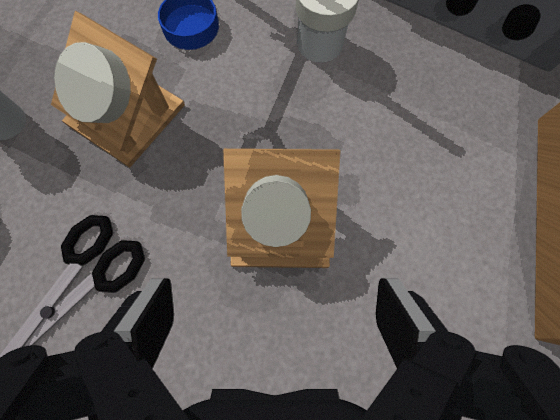

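The wrist view shows the narrow lid face-on at (276,211), about 69 px across. The board edges run along the image axes (top edge at row 150), so a yaw of 0.35 is about right. The wide lid is at (86,82). The scissors are at lower left, well clear.

```bash
cat >> h.py <<'E'
def lidmask(im,c,r=60,tlo=None):
    """bright, unsaturated blob near pixel c -> ellipse"""
    hsv=cv2.cvtColor(im,cv2.COLOR_BGR2HSV)
    m=((hsv[...,1]<45)&(hsv[...,2]>(tlo or 140))).astype(np.uint8)
    k=np.zeros_like(m);cv2.circle(k,(int(c[0]),int(c[1])),r,1,-1);m=cv2.morphologyEx(m&k,cv2.MORPH_OPEN,np.ones((3,3)))
    cs=max(cv2.findContours(m,cv2.RETR_EXTERNAL,cv2.CHAIN_APPROX_NONE)[0],key=cv2.contourArea)
    return cv2.fitEllipse(cv2.convexHull(cs)),cv2.contourArea(cs)
def ls(CP):
    A=np.zeros((3,3));b=np.zeros(3)
    for C,px in CP:
        R=C[1][:3,:3];o=-R.T@C[1][:3,3];d=R.T@np.linalg.inv(C[0])@np.array([px[0],px[1],1.]);d/=np.linalg.norm(d)
        M=np.eye(3)-np.outer(d,d);A+=M;b+=M@o
    X=np.linalg.solve(A,b);return X,[ (proj(C,[X])[0]-px).round(1) for C,px in CP]
E
python3 - <<'E'
from h import *
np.set_printoptions(precision=4,suppress=True)
o=bot.get_obs();C=cam('wrist',o);im=cv2.imread('pics/w1.png')
hsv=cv2.cvtColor(im,cv2.COLOR_BGR2HSV);print(hsv[211,276],hsv[185,270],hsv[230,300])
e=lidmask(im,(276,211),45);print(e)
px=np.array(e[0][0]);dep=C[0][0,0]*.052/np.mean(e[0][1]);print('depth',dep)
Xs=atz(C,px,.08);print('top centre at z .08',Xs)
T,Sc=cam('top'),cam('scene')
print('origin ls',ls([(C,np.array([276,202.9])),(T,np.array([421,246.])),(Sc,np.array([177,326.]))]))
for n,a,b in[('jw',(236,230),(303,220)),('jn',(161,263),(318,180)),('lw',(340,226),(251,277)),('clamp',(274,150),(339,178)),('ca',(294,242),(265,255))]:
    print(n,ls([(T,np.array(a,float)),(Sc,np.array(b,float))]))
# top-rim ellipse centres of jars & lids in static cams
for n in('top','scene'):
    g=cv2.imread(f'pics/{n}0.png')
    for c in ([(422,247),(342,226)] if n=='top' else [(177,323),(248,272)]):
        try: print(n,lidmask(g,c,16,150))
        except Exception as ex: print(ex)
E
```

```text
[ 36  18 140] [ 33  17 147] [ 34  14 141]
(((274.4696044921875, 208.58543395996094), (65.07906341552734, 67.60911560058594), 32.860748291015625), 2091.0)
depth 0.27553477563693196
top centre at z .08 [ 0.4873 -0.3119  0.08  ]
origin ls (array([ 0.4947, -0.3072,  0.0624]), [array([-4. ,  2.3]), array([ 1.3, -0.8]), array([0.5, 0.2])])
jw (array([0.5398, 0.1363, 0.0202]), [array([-0. , -0.1]), array([-0.1,  0. ])])
jn (array([ 0.4703,  0.334 , -0.0074]), [array([-2.4, -3.6]), array([-3.4,  0.4])])
lw (array([ 0.5441, -0.1163,  0.0494]), [array([-0.1, -0.1]), array([-0.2,  0. ])])
clamp (array([0.6679, 0.0349, 0.2915]), [array([-0.4, -0.6]), array([-0.6,  0.1])])
ca (array([ 0.509 , -0.0068, -0.0034]), [array([-0.1, -0.1]), array([-0.1,  0. ])])
top (((417.35308837890625, 242.26788330078125), (6.763059616088867, 12.132570266723633), 47.474491119384766), 49.0)
top (((337.7740478515625, 215.91653442382812), (4.574469089508057, 8.630209922790527), 77.52214813232422), 17.5)
scene (((181.89247131347656, 323.8717041015625), (10.906510353088379, 19.2027645111084), 20.418781280517578), 128.5)
scene (((250.01318359375, 273.0440368652344), (16.98890495300293, 28.903125762939453), 70.47689819335938), 291.0)
```

Run:
```python
from h import *
np.set_printoptions(precision=4,suppress=True)
o=bot.get_obs();C=cam('wrist',o);im=cv2.imread('pics/w1.png')
e=lidmask(im,(276,211),42,90);print(e)
px=np.array(e[0][0]);dep=C[0][0,0]*.052/np.mean(e[0][1]);print('depth',dep)
for z in(.07,.075,.08):
  X=atz(C,px,z);print('top centre',X,'depth',(C[1]@np.r_[X,1])[2],'underside',X+np.array(o['tcp_rot'])[:,2]*.02)
  print('  in tool frame',np.array(o['tcp_rot']).T@(X-o['tcp_pos']))
# board corners -> yaw check, intersect with plane through face centre
n=-Rtool(.35,np.radians(35))[:,2]
print([ (np.array(o['tcp_rot']).T@(atz(C,p,z)-o['tcp_pos'])).round(4) for p,z in[((224,150),.08),((340,150),.08),((232,260),.03),((329,260),.03)]])
print([ atz(C,p,z).round(4) for p,z in[((224,150),.08),((340,150),.08),((232,260),.03),((329,260),.03)]])
```

```text
(((275.7138366699219, 210.91722106933594), (68.96577453613281, 71.49762725830078), 179.90518188476562), 3779.0)
depth 0.2602828008421954
top centre [ 0.489  -0.3123  0.07  ] depth 0.2643668710521987 underside [ 0.4998 -0.3084  0.0536]
  in tool frame [0.001  0.0017 0.1098]
top centre [ 0.4875 -0.3128  0.075 ] depth 0.25911166899767013 underside [ 0.4982 -0.3089  0.0586]
  in tool frame [0.0025 0.0017 0.1047]
top centre [ 0.4859 -0.3133  0.08  ] depth 0.25385646694314157 underside [ 0.4967 -0.3094  0.0636]
  in tool frame [0.0041 0.0017 0.0997]
[array([ 0.0442, -0.0377,  0.1277]), array([0.0441, 0.0508, 0.1278]), array([-0.0466, -0.0346,  0.1252]), array([-0.0466,  0.0464,  0.1253])]
[array([ 0.5184, -0.2596,  0.08  ]), array([ 0.5487, -0.3428,  0.08  ]), array([ 0.4483, -0.2885,  0.03  ]), array([ 0.476 , -0.3646,  0.03  ])]
```

Emit:
drive_tool([
  {"gripper":0,"delta_pos":[0.003,0.003,0.04],"delta_rot":[0,0,0]},
  {"gripper":0,"delta_pos":[0,0,0.04],"delta_rot":[0,0,0]},
  {"gripper":0,"delta_pos":[0,0,0.03],"delta_rot":[0,0,0]},
  {"gripper":0,"delta_pos":[0,0,0],"delta_rot":[0,0,0]},
])

```text
time_s: 3.02
tcp_pos: [0.4659, -0.3186, 0.1044]
tcp_rot: [[0.77, 0.343, 0.538], [0.28, -0.939, 0.199], [0.574, -0.003, -0.819]]
wrist_force: [0.5, 0.4, -0.4]
finger_gap: 0.0854
gripper_force: 0.0
```

Run:
```python
from h import *
np.set_printoptions(precision=4,suppress=True)
o=bot.get_obs();im=optics.grab_frame('wrist');cv2.imwrite('pics/w2.png',im)
C=cam('wrist',o);print(o['tcp_pos'])
b=finder.boxes_of('lid_narrow','wrist')[:1];print(b)
c=b[0]['extent'] if b else [276,215,100,100]
e=lidmask(im,c[:2],int(c[2]*.6),90);print(e)
px=np.array(e[0][0])
p1=np.array([.428,-.3281,.1565]);R=np.array(o['tcp_rot'])
C1=cam('wrist',dict(tcp_pos=p1,tcp_rot=R))
X,r=ls([(C1,np.array([275.7,210.9])),(C,px)]);print(X,r,'tool',R.T@(X-o['tcp_pos']))
dep=C[0][0,0]*.052/np.mean(e[0][1]);u=np.linalg.inv(C[0])@np.r_[px,1]*dep
print('by size, tool',(optics.camera_info('wrist')['tool_from_camera']@np.r_[u,1])[:3])
```

```text
[ 0.4659 -0.3186  0.1044]
[{'extent': [267.9, 245.4, 93.4, 92.5], 'p': 0.57}]
(((268.35772705078125, 246.43614196777344), (91.35411071777344, 93.09227752685547), 3.6987292766571045), 6500.0)
[ 0.4892 -0.3071  0.0644] [array([-0.2, -0. ]), array([0.3, 0.1])] tool [-0.0018 -0.0027  0.0477]
by size, tool [ 0.0013 -0.0027  0.0405]
```

Emit:
drive_tool([
  {"gripper":0,"delta_pos":[0.001,-0.0045,0.04],"delta_rot":[0,0,0]},
  {"gripper":0,"delta_pos":[0,0,0.04],"delta_rot":[0,0,0]},
  {"gripper":0,"delta_pos":[0,0,0.022],"delta_rot":[0,0,0]},
  {"gripper":0,"delta_pos":[0,0,0],"delta_rot":[0,0,0]},
])

```text
time_s: 3.62
tcp_pos: [0.4984, -0.3041, 0.0554]
tcp_rot: [[0.77, 0.343, 0.539], [0.28, -0.939, 0.198], [0.574, -0.001, -0.819]]
wrist_force: [-1.3, 0.3, 0.5]
finger_gap: 0.0854
gripper_force: 0.0
```

Run:
```python
from h import *
o=bot.get_obs();cv2.imwrite('pics/w3.png',optics.grab_frame('wrist'));print(o['tcp_pos'],o['wrist_force'])
```

```text
[ 0.49841839 -0.3041146   0.05536136] [-1.28453817  0.31539984  0.45963763]
```

View pics/w3.png

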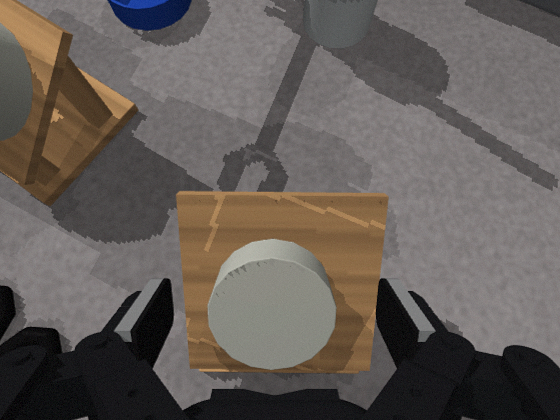

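The lid at (272,304) is centred between the pads at columns 172 and 378. Closing now.

Emit:
drive_tool([
  {"gripper":1,"delta_pos":[0,0,0],"delta_rot":[0,0,0]},
  {"gripper":1,"delta_pos":[0,0,0],"delta_rot":[0,0,0]},
  {"gripper":1,"delta_pos":[0,0,0],"delta_rot":[0,0,0]},
  {"gripper":1,"delta_pos":[0,0,0],"delta_rot":[0,0,0]},
  {"gripper":1,"delta_pos":[0,0,0],"delta_rot":[0,0,0]},
], newtons=40)

```text
time_s: 4.3
tcp_pos: [0.4983, -0.3049, 0.0566]
tcp_rot: [[0.769, 0.343, 0.539], [0.281, -0.939, 0.197], [0.574, 0.0, -0.819]]
wrist_force: [-6.0, 0.8, 6.3]
finger_gap: 0.0509
gripper_force: 40.0
```

Emit:
drive_tool([
  {"gripper":1,"delta_pos":[0,0,-0.02],"delta_rot":[0,0,0]},
  {"gripper":1,"delta_pos":[0,0,-0.04],"delta_rot":[0,0,0]},
  {"gripper":1,"delta_pos":[0,0,-0.05],"delta_rot":[0,0,0]},
  {"gripper":1,"delta_pos":[0,0,-0.05],"delta_rot":[0,0,0]},
  {"gripper":1,"delta_pos":[0,0,0],"delta_rot":[0,0,0]},
])

```text
time_s: 4.92
tcp_pos: [0.4466, -0.3251, 0.1365]
tcp_rot: [[0.769, 0.341, 0.541], [0.281, -0.94, 0.192], [0.574, 0.004, -0.819]]
wrist_force: [0.2, -0.7, 0.4]
finger_gap: 0.051
gripper_force: 42.0
```

Run:
```python
from h import *
o=bot.get_obs();im=optics.grab_frame('wrist');cv2.imwrite('pics/w4.png',im);print(o['tcp_pos'],o['q'],o['finger_gap'])
e=lidmask(im,(272,304),80,90);print(e)
```

```text
[ 0.44656313 -0.32514071  0.13652605] [-1.11442226  0.04139221  2.06732914  0.70562399  1.07462604 -0.25272757] 0.05098585004971768
(((273.3394775390625, 313.2970275878906), (140.71229553222656, 146.4984130859375), 11.462301254272461), 15099.0)
```

View pics/w4.png

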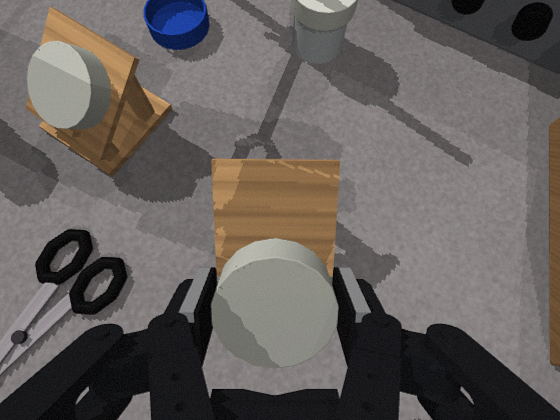

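The narrow lid is held squarely at about (274,305) and the rest is empty. Moving across to hover near the narrow jar, just short of it so the wrist camera can see the rim.

Run:
```python
from h import *
plan(np.array([.38,.30,.2]),Rtool(.35),15)
```

```text
[0.018, -0.068, 0.004] [0.0, -0.026, -0.0]
[0.018, -0.067, 0.002] [0.0, -0.026, -0.0]
[0.018, -0.068, 0.003] [0.0, -0.026, -0.0]
[0.018, -0.068, 0.001] [0.0, -0.026, -0.0]
[0.019, -0.067, 0.001] [0.0, -0.026, -0.0]
[0.018, -0.068, -0.0] [0.0, -0.026, -0.0]
[0.018, -0.068, -0.001] [0.001, -0.026, -0.0]
[0.018, -0.067, -0.002] [-0.0, -0.026, -0.0]
[0.018, -0.068, -0.002] [-0.0, -0.025, -0.0]
[0.018, -0.068, -0.003] [-0.0, -0.026, -0.0]
[0.018, -0.067, -0.004] [-0.0, -0.026, -0.0]
[0.018, -0.068, -0.004] [-0.0, -0.026, -0.001]
[0.018, -0.068, -0.005] [-0.0, -0.026, 0.0]
[0.017, -0.067, -0.006] [0.0, -0.026, 0.0]
[0.017, -0.068, -0.007] [0.0, -0.026, 0.0]
end [0.38   0.3    0.2003]
```

Emit:
drive_tool([
  {"gripper":1,"delta_pos":[0.018,-0.068,0.004],"delta_rot":[0,-0.026,0]},
  {"gripper":1,"delta_pos":[0.018,-0.067,0.002],"delta_rot":[0,-0.026,0]},
  {"gripper":1,"delta_pos":[0.018,-0.068,0.003],"delta_rot":[0,-0.026,0]},
  {"gripper":1,"delta_pos":[0.018,-0.068,0.001],"delta_rot":[0,-0.026,0]},
  {"gripper":1,"delta_pos":[0.019,-0.067,0.001],"delta_rot":[0,-0.026,0]},
])

```text
time_s: 5.6
tcp_pos: [0.424, -0.1133, 0.1551]
tcp_rot: [[0.864, 0.343, 0.369], [0.314, -0.939, 0.137], [0.394, -0.003, -0.919]]
wrist_force: [0.2, 0.5, -0.5]
finger_gap: 0.051
gripper_force: 42.0
```

Emit:
drive_tool([
  {"gripper":1,"delta_pos":[0.018,-0.068,0],"delta_rot":[0,-0.026,0]},
  {"gripper":1,"delta_pos":[0.018,-0.068,-0.001],"delta_rot":[0,-0.026,0]},
  {"gripper":1,"delta_pos":[0.018,-0.067,-0.002],"delta_rot":[0,-0.026,0]},
  {"gripper":1,"delta_pos":[0.018,-0.068,-0.002],"delta_rot":[0,-0.025,0]},
  {"gripper":1,"delta_pos":[0.018,-0.068,-0.003],"delta_rot":[0,-0.026,0]},
])

```text
time_s: 6.22
tcp_pos: [0.4007, 0.0946, 0.1773]
tcp_rot: [[0.92, 0.343, 0.188], [0.336, -0.939, 0.07], [0.201, -0.001, -0.98]]
wrist_force: [1.1, -1.0, 0.0]
finger_gap: 0.0509
gripper_force: 42.0
```

Emit:
drive_tool([
  {"gripper":1,"delta_pos":[0.018,-0.067,-0.004],"delta_rot":[0,-0.026,0]},
  {"gripper":1,"delta_pos":[0.018,-0.068,-0.004],"delta_rot":[0,-0.026,-0.001]},
  {"gripper":1,"delta_pos":[0.018,-0.068,-0.005],"delta_rot":[0,-0.026,0]},
  {"gripper":1,"delta_pos":[0.017,-0.067,-0.006],"delta_rot":[0,-0.026,0]},
  {"gripper":1,"delta_pos":[0.017,-0.068,-0.007],"delta_rot":[0,-0.026,0]},
])

```text
time_s: 6.85
tcp_pos: [0.3784, 0.3023, 0.199]
tcp_rot: [[0.938, 0.345, -0.003], [0.345, -0.938, -0.001], [-0.003, -0.0, -1.0]]
wrist_force: [0.8, 0.4, -0.1]
finger_gap: 0.0511
gripper_force: 42.0
```

Emit:
drive_tool([
  {"gripper":1,"delta_pos":[0,0,0],"delta_rot":[0,0,0]},
])

```text
time_s: 6.98
tcp_pos: [0.3787, 0.3029, 0.1992]
tcp_rot: [[0.937, 0.348, -0.002], [0.348, -0.937, 0.0], [-0.002, -0.001, -1.0]]
wrist_force: [-0.4, -0.4, -0.5]
finger_gap: 0.0509
gripper_force: 42.1
```

Run:
```python
from h import *
np.set_printoptions(precision=4,suppress=True)
o=bot.get_obs();im=optics.grab_frame('wrist');cv2.imwrite('pics/w5.png',im);print(o['tcp_pos'],o['tcp_rot'],o['q'],o['finger_gap'])
C=cam('wrist',o)
for f in('jar_narrow','jar_wide'):print(finder.landmark_of(f,'wrist')[:2],finder.boxes_of(f,'wrist')[:2])
print(proj(C,[[.465,.33,.08],[.465,.33,0]]))
```

```text
[0.3787 0.3029 0.1992] [[ 0.9373  0.3485 -0.0022]
 [ 0.3485 -0.9373  0.    ]
 [-0.0021 -0.0008 -1.    ]] [ 0.4397 -0.1173  1.999   0.001   1.2619  1.6543] 0.05088117571636766
[{'location': [288.5, 85.8], 'p': 0.68}] [{'extent': [289.4, 77.7, 57.1, 62.1], 'p': 0.61}]
[{'location': [498.5, 86.6], 'p': 0.58}] [{'extent': [511.5, 82.3, 95.4, 76.3], 'p': 0.89}]
[[280.1274  84.1567]
 [278.7978  88.3535]]
```

View pics/w5.png

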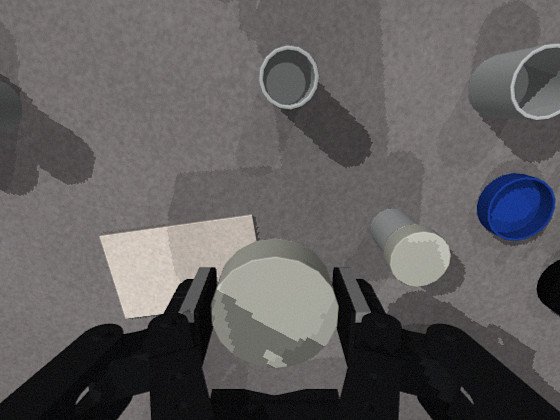

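The narrow jar's rim is at (289,77), seen almost from above. The held lid is at (275,306), the wide jar at (550,80) partly cut off, and the closed jar at (419,258). I'll fit circles to the rim and the lid.

```bash
cat >> h.py <<'E'
from scipy.ndimage import map_coordinates
from scipy.optimize import minimize
def circfit(im,C,c,r,T=np.eye(4),frz=None,sgn=0,ang=(0,360),span=.006):
    """fit circle centre (in frame T, normal = T's z): maximise gradient along contour"""
    g=cv2.GaussianBlur(cv2.cvtColor(im,cv2.COLOR_BGR2GRAY).astype(float),(0,0),1.)
    a=np.radians(np.arange(*ang,3))
    def pts(p,rr):
        P=np.c_[p[0]+rr*np.cos(a),p[1]+rr*np.sin(a),np.full(a.size,p[2])]
        return proj(C,P@T[:3,:3].T+T[:3,3])
    def cost(p):
        f=lambda rr:map_coordinates(g,pts(p,rr).T[::-1],order=1,mode='nearest')
        d=f(r+.0007)-f(r-.0007)
        return -np.mean(np.abs(d)) if sgn==0 else -np.mean(sgn*d)
    zs=[c[2]] if frz else np.arange(c[2]-.006,c[2]+.0061,.001)
    best=min(((cost((c[0]+i,c[1]+j,z)),c[0]+i,c[1]+j,z) for i in np.arange(-span,span+1e-6,.0006) for j in np.arange(-span,span+1e-6,.0006) for z in zs))
    return np.array(best[1:]),best[0]
E
python3 - <<'E'
from h import *
np.set_printoptions(precision=4,suppress=True)
o=bot.get_obs();C=cam('wrist',o);im=cv2.imread('pics/w5.png')
X=atz(C,(289.3,77.5),.08);print(X)
print('rim outer',circfit(im,C,X,.021),circfit(im,C,X,.021,frz=1))
print('rim inner',circfit(im,C,X,.018,frz=1))
T=np.eye(4);T[:3,:3]=o['tcp_rot'];T[:3,3]=o['tcp_pos']
print('lid',circfit(im,C,(0,0,-.015),.026,T),circfit(cv2.imread('pics/w4.png'),cam('wrist',dict(tcp_pos=[ 0.4466,-0.3251,0.1365],tcp_rot=o['tcp_rot'])),(0,0,-.015),.026,np.block([[np.array(o['tcp_rot']),np.array([[.4466],[-.3251],[.1365]])],[np.zeros((1,3)),np.ones((1,1))]])))
t=cv2.imread('pics/top0.png');Ct=cam('top')
for f,c,r,z in(('jn',[.465,.33],.021,.08),('jw',[.54,.136],.027,.062)):
    b=finder.boxes_of
    print(f,'top cam',circfit(t,Ct,np.r_[c,z],r,frz=1,span=.015))
sc=cv2.imread('pics/scene0.png');Cs=cam('scene')
for f,c,r,z in(('jn',[.465,.33],.021,.08),('jw',[.54,.136],.027,.062)):
    print(f,'scene',circfit(sc,Cs,np.r_[c,z],r,frz=1,span=.015))
E
```

```text
[0.4721 0.3219 0.08  ]
rim outer (array([0.4721, 0.3225, 0.076 ]), np.float64(-47.16684821942321)) (array([0.4721, 0.3225, 0.08  ]), np.float64(-42.66954304189606))
rim inner (array([0.4721, 0.3225, 0.08  ]), np.float64(-53.32073837059725))
lid (array([-0.0042,  0.0006, -0.019 ]), np.float64(-52.617260931643)) (array([-0.0048,  0.0006, -0.019 ]), np.float64(-35.935164987770555))
jn top cam (array([0.4668, 0.3222, 0.08  ]), np.float64(-9.599017057531148))
jw top cam (array([0.5376, 0.1414, 0.062 ]), np.float64(-9.460477408442637))
jn scene (array([0.4758, 0.321 , 0.08  ]), np.float64(-3.0007520762562794))
jw scene (array([0.5316, 0.1402, 0.062 ]), np.float64(-4.082728740312854))
```

```bash
cat >> h.py <<'E'
def lidfit(im,o,r,h=.02,z0=-.015):
    """held lid's underside centre in the tool frame: near arc of top circle + far arc of bottom circle"""
    C=cam('wrist',o);R=np.array(o['tcp_rot']);p0=np.array(o['tcp_pos'])
    g=cv2.GaussianBlur(cv2.cvtColor(im,cv2.COLOR_BGR2GRAY).astype(float),(0,0),1.)
    def arc(p,z,rr,a):
        P=np.c_[p[0]+rr*np.cos(a),p[1]+rr*np.sin(a),np.full(a.size,z)]@R.T+p0
        return map_coordinates(g,proj(C,P).T[::-1],order=1,mode='nearest')
    A=np.radians(np.arange(110,251,4));B=np.radians(np.arange(-55,56,4))
    def cost(p):
        d=[np.mean(np.clip(np.abs(arc(p,z,r+.0006,a)-arc(p,z,r-.0006,a)),0,40)) for z,a in((p[2],A),(p[2]+h,B))]
        return -sum(d)
    L=sorted((cost((x,y,z)),x,y,z) for x in np.arange(-.009,.005,.0007) for y in np.arange(-.004,.0041,.0008) for z in np.arange(z0-.007,z0+.0071,.001))
    return np.array(L[:4])
E
python3 - <<'E'
from h import *
np.set_printoptions(precision=4,suppress=True)
o=bot.get_obs();print(lidfit(cv2.imread('pics/w5.png'),o,.026))
print(lidfit(cv2.imread('pics/w4.png'),dict(o),.026))
im=cv2.imread('pics/w5.png');C=cam('wrist',o);R=np.array(o['tcp_rot']);x=lidfit(im,o,.026)[0][1:]
a=np.radians(np.arange(0,360,4))
for z,col in((x[2],(0,0,255)),(x[2]+.02,(0,255,0))):
    for u in proj(C,np.c_[x[0]+.026*np.cos(a),x[1]+.026*np.sin(a),np.full(a.size,z)]@R.T+o['tcp_pos']):cv2.circle(im,(int(u[0]),int(u[1])),1,col,-1)
for u in proj(C,np.c_[.4721+.021*np.cos(a),.3225+.021*np.sin(a),np.full(a.size,.08)]):cv2.circle(im,(int(u[0]),int(u[1])),0,(0,0,255),-1)
cv2.imwrite('pics/ov.png',cv2.resize(im[40:400,180:380],None,fx=1.6,fy=1.6))
E
```

```text
[[-35.7792  -0.0048   0.0008  -0.019 ]
 [-33.8539  -0.0048   0.0008  -0.018 ]
 [-33.7511  -0.0055   0.0008  -0.018 ]
 [-32.969   -0.0041   0.0008  -0.02  ]]
[[-41.2688  -0.0048   0.      -0.019 ]
 [-41.2627  -0.0055   0.      -0.017 ]
 [-41.2387  -0.0048   0.0008  -0.019 ]
 [-40.9659  -0.0055   0.0008  -0.018 ]]
```

View pics/ov.png

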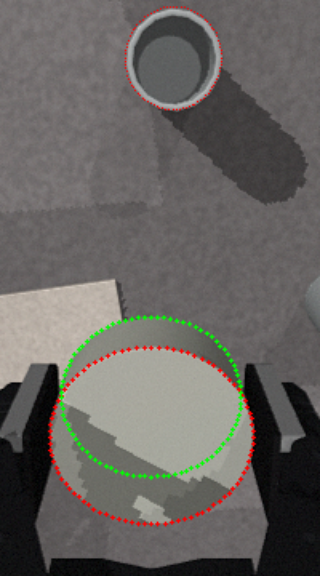

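The overlay matches well: rim at (173,57) and lid at (152,430) in the crop. The lid centre sits at tool x = -4.8 mm and the jar axis is at (0.472, 0.3225). Planning the move above the jar.

Run:
```python
from h import *
s=plan(np.array([.4764,.3247,.09]),Rtool(.355),4)
```

```text
[0.042, 0.004, 0.046] [-0.0, 0.0, -0.001]
[0.041, 0.004, 0.045] [-0.0, 0.0, -0.001]
[0.042, 0.005, 0.046] [-0.0, 0.0, -0.0]
[0.041, 0.004, 0.045] [-0.0, 0.001, -0.001]
end [0.4762 0.3245 0.0903]
```

Emit:
drive_tool([
  {"gripper":1,"delta_pos":[0.042,0.004,0.046],"delta_rot":[0,0,0]},
  {"gripper":1,"delta_pos":[0.041,0.004,0.045],"delta_rot":[0,0,-0.001]},
  {"gripper":1,"delta_pos":[0.042,0.005,0.046],"delta_rot":[0,0,0]},
  {"gripper":1,"delta_pos":[0.041,0.004,0.045],"delta_rot":[0,0.001,-0.001]},
  {"gripper":1,"delta_pos":[0,0,0],"delta_rot":[0,0,0]},
])

```text
time_s: 7.85
tcp_pos: [0.4761, 0.3238, 0.0887]
tcp_rot: [[0.939, 0.345, -0.003], [0.345, -0.939, -0.001], [-0.003, -0.0, -1.0]]
wrist_force: [-0.4, -0.8, -0.1]
finger_gap: 0.0508
gripper_force: 42.1
```

Run:
```python
from h import *
o=bot.get_obs();cv2.imwrite('pics/w6.png',optics.grab_frame('wrist'));print(o['tcp_pos'],o['tcp_rot'])
cv2.imwrite('pics/s6.png',optics.grab_frame('scene'));cv2.imwrite('pics/t6.png',optics.grab_frame('top'))
s=plan(np.array([.4764,.3247,.067]),Rtool(.355),3)
```

```text
[0.47612584 0.32379123 0.08871084] [[ 9.38652589e-01  3.44850409e-01 -3.08414169e-03]
 [ 3.44849701e-01 -9.38657596e-01 -7.75084548e-04]
 [-3.16224125e-03 -3.36030223e-04 -9.99994944e-01]]
[-0.0, 0.0, 0.014] [-0.0, -0.001, -0.0]
[-0.0, 0.0, 0.014] [-0.0, -0.0, -0.001]
[-0.001, 0.001, 0.014] [-0.0, -0.001, 0.0]
end [0.4763 0.3244 0.0669]
```

Emit:
drive_tool([
  {"gripper":1,"delta_pos":[0.001,-0.001,0.006],"delta_rot":[0,0,0]},
  {"gripper":1,"delta_pos":[0,0,0.006],"delta_rot":[0,0,0]},
  {"gripper":1,"delta_pos":[0,0,0.006],"delta_rot":[0,0,0]},
  {"gripper":1,"delta_pos":[0,0,0.006],"delta_rot":[0,0,0]},
  {"gripper":1,"delta_pos":[0,0,0],"delta_rot":[0,0,0]},
])

```text
time_s: 8.62
tcp_pos: [0.4778, 0.327, 0.0786]
tcp_rot: [[0.938, 0.347, 0.003], [0.347, -0.938, 0.003], [0.003, -0.001, -1.0]]
wrist_force: [-3.2, -0.4, 9.6]
finger_gap: 0.0513
gripper_force: 43.1
```

Run:
```python
from h import *
o=bot.get_obs();print(o['torque'],o['wrist_force'],o['tcp_pos'])
s=optics.grab_frame('scene');t=optics.grab_frame('top');w=optics.grab_frame('wrist');cv2.imwrite('pics/w7.png',w)
L=lidfit(w,o,.026,z0=-.019);print(L[:2])
f=lambda im,x,y,r,k:cv2.resize(im[y-r:y+r,x-r:x+r],None,fx=k,fy=k,interpolation=cv2.INTER_CUBIC)
print(proj(cam('scene'),[[.472,.3225,.08]]),proj(cam('top'),[[.472,.3225,.08]]))
u=[f(s,316,162,30,6.6),f(t,157,261,30,6.6)]
cv2.imwrite('pics/c7.png',np.vstack([np.hstack(u),cv2.resize(w[180:420,120:430],(u[0].shape[1]*2,600-u[0].shape[0]-1))]))
```

```text
[0.07413262 0.66488475 0.02905325] [-3.21834105 -0.37425458  9.61716557] [0.47783394 0.32704451 0.07863421]
[[-3.84926996e+01 -9.00000000e-03  0.00000000e+00 -2.60000000e-02]
 [-3.82743944e+01 -9.00000000e-03  8.00000000e-04 -2.60000000e-02]]
[[314.90652038 159.86304848]] [[151.49082103 259.07446088]]
```

View pics/c7.png

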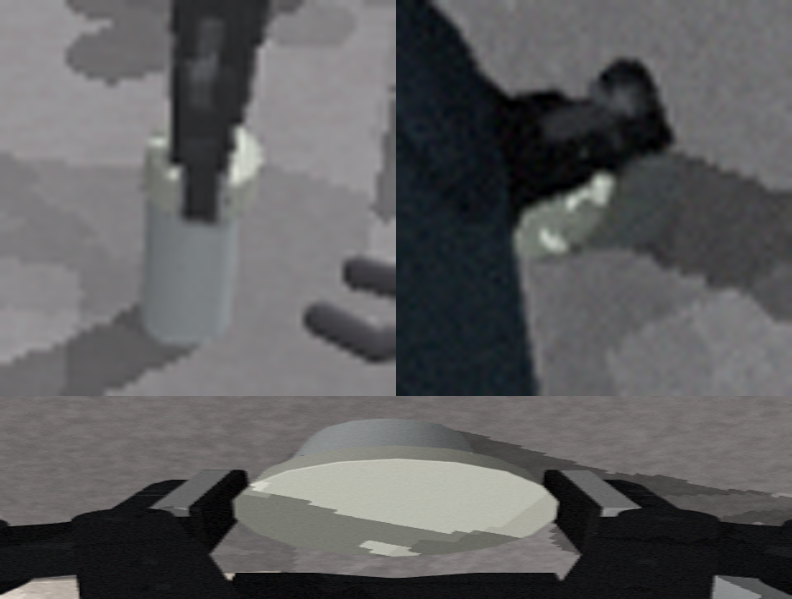

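The scene crop shows the lid about 5 mm too far along tool +x. Its -x skirt edge is riding on the rim and the lid is tilted about 4.6°, while the jar is still upright. I'll ease up and slide it back.

Emit:
drive_tool([
  {"gripper":1,"delta_pos":[0,0,-0.004],"delta_rot":[0,0,0]},
  {"gripper":1,"delta_pos":[-0.003,0,0],"delta_rot":[0,0,0]},
  {"gripper":1,"delta_pos":[-0.003,0,0],"delta_rot":[0,0,0]},
  {"gripper":1,"delta_pos":[-0.003,0,0],"delta_rot":[0,0,0]},
  {"gripper":1,"delta_pos":[0,0,0],"delta_rot":[0,0,0]},
])

```text
time_s: 9.4
tcp_pos: [0.4722, 0.3246, 0.0796]
tcp_rot: [[0.938, 0.347, 0.002], [0.347, -0.938, 0.002], [0.003, -0.001, -1.0]]
wrist_force: [0.0, 1.2, 5.3]
finger_gap: 0.0508
gripper_force: 42.6
```

Emit:
drive_tool([
  {"gripper":1,"delta_pos":[-0.002,0,0.003],"delta_rot":[0,0,0]},
  {"gripper":1,"delta_pos":[-0.002,0,0.003],"delta_rot":[0,0,0]},
  {"gripper":1,"delta_pos":[0,0,0.002],"delta_rot":[0,0,0]},
  {"gripper":1,"delta_pos":[0,0,0],"delta_rot":[0,0,0]},
])

```text
time_s: 9.9
tcp_pos: [0.4729, 0.3256, 0.0783]
tcp_rot: [[0.938, 0.346, 0.009], [0.346, -0.938, 0.006], [0.01, -0.003, -1.0]]
wrist_force: [1.3, 4.1, 16.3]
finger_gap: 0.0511
gripper_force: 43.7
```

Run:
```python
from h import *
np.set_printoptions(precision=4,suppress=True)
o=bot.get_obs();print(o['torque'],o['wrist_force'],o['tcp_pos'])
s=optics.grab_frame('scene');w=optics.grab_frame('wrist');cv2.imwrite('pics/s8.png',s);cv2.imwrite('pics/w8.png',w)
cv2.imwrite('pics/c8.png',np.hstack([cv2.resize(s[130:190,290:340],None,fx=7,fy=7,interpolation=cv2.INTER_CUBIC),cv2.resize(w[170:400,160:400],None,fx=1.8,fy=420/230)]))
```

```text
[0.8268 0.1856 0.0065] [ 1.3136  4.0585 16.2516] [0.4729 0.3256 0.0783]
```

View pics/c8.png

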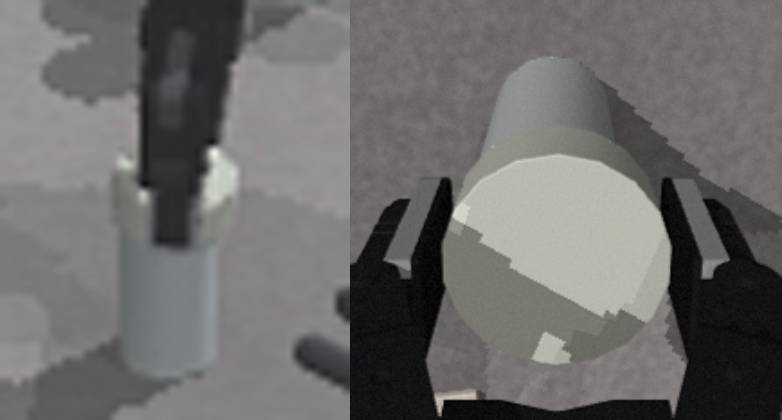

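Now the lid is about 2 mm too far in tool +x and about 1.5 mm in tool +y. The scene crop gives lid centre 175 against jar 168. Correcting both.

Emit:
drive_tool([
  {"gripper":1,"delta_pos":[0,0,-0.006],"delta_rot":[0,0,0]},
  {"gripper":1,"delta_pos":[-0.004,-0.003,0],"delta_rot":[0,0,0]},
  {"gripper":1,"delta_pos":[0,0,0],"delta_rot":[0,0,0]},
  {"gripper":1,"delta_pos":[0,0,0.005],"delta_rot":[0,0,0]},
  {"gripper":1,"delta_pos":[0,0,0],"delta_rot":[0,0,0]},
])

```text
time_s: 10.62
tcp_pos: [0.4681, 0.3252, 0.0769]
tcp_rot: [[0.938, 0.347, 0.004], [0.347, -0.938, 0.003], [0.005, -0.001, -1.0]]
wrist_force: [-1.0, 0.7, 11.0]
finger_gap: 0.0509
gripper_force: 43.2
```

Emit:
drive_tool([
  {"gripper":1,"delta_pos":[0,0,0.004],"delta_rot":[0,0,0]},
  {"gripper":1,"delta_pos":[0,0,0.004],"delta_rot":[0,0,0]},
  {"gripper":1,"delta_pos":[0,0,0],"delta_rot":[0,0,0]},
])

```text
time_s: 11.0
tcp_pos: [0.4657, 0.3238, 0.0687]
tcp_rot: [[0.938, 0.347, -0.001], [0.347, -0.938, -0.0], [-0.001, -0.0, -1.0]]
wrist_force: [0.3, 0.7, 0.2]
finger_gap: 0.0509
gripper_force: 42.4
```

Run:
```python
from h import *
np.set_printoptions(precision=4,suppress=True)
o=bot.get_obs();print(o['torque'],o['wrist_force'],o['tcp_pos'])
s=optics.grab_frame('scene');w=optics.grab_frame('wrist');cv2.imwrite('pics/s9.png',s);cv2.imwrite('pics/w9.png',w)
# lid/jar column profile in scene crop
g=cv2.cvtColor(s,cv2.COLOR_BGR2HSV)
for r in range(146,186,3): print(r,' '.join(f'{v:3d}' for v in cv2.cvtColor(s,cv2.COLOR_BGR2GRAY)[r,300:334]))
```

```text
[ 0.0082 -0.0004  0.0413] [0.2887 0.6671 0.1612] [0.4657 0.3238 0.0687]
146 149 149 149 148 150 148 144  79  41  48  63  69  69  62  46  48  47  44  42  69 151 147 147 147 145 144 144 145 145 145 148 148 146 146
149 149 147 147 148 145 146 143  82  39  44  57  62  60  53  42  43  46  43  58 119 151 146 144 143 144 143 142 144 144 145 144 145 146 145
152 147 147 147 146 146 147 144  81  39  43  44  43  43  44  43  43  42  38  70 149 144 142 144 144 144 143 145 148 146 147 146 148 148 147
155 145 144 144 149 178 207 188  77  39  44  52  52  51  50  45  40  62 144 205 195 161 140 142 143 146 146 146 147 147 147 148 148 147 147
158 130 128 127 115 107 124 120  66  37  42  45  46  46  45  42  43 104 207 200 199 192 153 128 129 130 130 131 131 131 134 134 134 135 147
161 127 128 128 113 108 113 118 132 131  77  41  44  44  44  60 110 155 172 138 142 139 127 127 128 130 130 131 133 134 132 129 130 132 133
164 129 130 130 128 123 122 118 120 107  67  42  44  44  45  65 107 123 129 132 139 131 129 130 131 129 129 130 132 133 131 131 131 131 134
167 130 131 130 128 129 126 100 108 110  97  95 
[... 231 characters left out ...]

173 119 120 118 119 120 121 108 105 111 114 116 121 124 126 127 127 130 134 145 152 133 127 129 130 130 129 130 130 130 129 130 131 131 131
176 120 120 119 119 120 121 119 104 110 114 115 121 124 126 127 127 129 132 143 152 142 126 127 128 129 133 131 131 132 130 130 131 132 132
179 123 124 121  90  91  89  82 100 110 113 116 120 124 125 127 128 130 131 142 150 143 128 129 129 129 128 127 129 130 130 130 127  76  60
182  91  92  93  92  92  91  89  86 101 117 118 118 124 126 128 129 132 131 119 131 127 130 130 129 127 126 127 127 129 129 130 132 122  73
185  91  91  92  91  91  91  92  93  91  90  89  88  87  94 126 125 131 128 129 130 131 130 127 127 127 128 127 130 131 129 128 129 130 130
```

It dropped over the rim: z is 0.0687 with almost no force. Pushing it home.

Emit:
drive_tool([
  {"gripper":1,"delta_pos":[0,0,0.005],"delta_rot":[0,0,0]},
  {"gripper":1,"delta_pos":[0,0,0.005],"delta_rot":[0,0,0]},
  {"gripper":1,"delta_pos":[0,0,0.004],"delta_rot":[0,0,0]},
  {"gripper":1,"delta_pos":[0,0,0],"delta_rot":[0,0,0]},
])

```text
time_s: 11.6
tcp_pos: [0.47, 0.3256, 0.0643]
tcp_rot: [[0.938, 0.347, 0.009], [0.347, -0.938, 0.004], [0.009, -0.001, -1.0]]
wrist_force: [2.8, 0.7, 7.1]
finger_gap: 0.0512
gripper_force: 43.1
```

Emit:
drive_tool([
  {"gripper":1,"delta_pos":[0,0,0.004],"delta_rot":[0,0,0]},
  {"gripper":1,"delta_pos":[0,0,0.002],"delta_rot":[0,0,0]},
  {"gripper":1,"delta_pos":[0,0,0],"delta_rot":[0,0,0]},
])

```text
time_s: 11.98
tcp_pos: [0.4725, 0.3264, 0.063]
tcp_rot: [[0.938, 0.347, 0.014], [0.347, -0.938, 0.006], [0.015, -0.001, -1.0]]
wrist_force: [5.0, 0.8, 13.4]
finger_gap: 0.0505
gripper_force: 43.6
```

Run:
```python
from h import *
np.set_printoptions(precision=4,suppress=True)
o=bot.get_obs();print(o['torque'],o['wrist_force'],o['tcp_pos'])
s=optics.grab_frame('scene');w=optics.grab_frame('wrist');cv2.imwrite('pics/s10.png',s);cv2.imwrite('pics/w10.png',w)
cv2.imwrite('pics/c10.png',np.hstack([cv2.resize(s[130:190,290:340],None,fx=7,fy=7,interpolation=cv2.INTER_CUBIC),cv2.resize(w[170:400,160:400],None,fx=1.8,fy=420/230)]))
print(lidfit(w,o,.026,z0=-.019)[:2])
```

```text
[ 0.1293 -0.991   0.0211] [ 5.0396  0.766  13.3678] [0.4725 0.3264 0.063 ]
[[-29.6981  -0.0048   0.0008  -0.019 ]
 [-28.8265  -0.0055   0.0008  -0.018 ]]
```

Emit:
drive_tool([
  {"gripper":1,"delta_pos":[-0.003,0,-0.005],"delta_rot":[0,0,0]},
  {"gripper":1,"delta_pos":[0,0,0],"delta_rot":[0,0,0]},
])

```text
time_s: 12.32
tcp_pos: [0.469, 0.3252, 0.0646]
tcp_rot: [[0.938, 0.347, 0.01], [0.347, -0.938, 0.005], [0.011, -0.001, -1.0]]
wrist_force: [4.1, 2.0, 9.4]
finger_gap: 0.0511
gripper_force: 43.2
```

Emit:
drive_tool([
  {"gripper":0,"delta_pos":[0,0,0],"delta_rot":[0,0,0]},
  {"gripper":0,"delta_pos":[0,0,0],"delta_rot":[0,0,0]},
  {"gripper":0,"delta_pos":[0,0,0],"delta_rot":[0,0,0]},
  {"gripper":0,"delta_pos":[0,0,0],"delta_rot":[0,0,0]},
])

```text
time_s: 12.82
tcp_pos: [0.4647, 0.3236, 0.0607]
tcp_rot: [[0.938, 0.347, 0.0], [0.347, -0.938, 0.001], [0.001, -0.001, -1.0]]
wrist_force: [-0.0, 0.1, 0.1]
finger_gap: 0.0857
gripper_force: 0.0
```

Run:
```python
from h import *
np.set_printoptions(precision=4,suppress=True)
o=bot.get_obs();print(o['torque'],o['wrist_force'],o['tcp_pos'],o['finger_gap'])
w=optics.grab_frame('wrist');cv2.imwrite('pics/w11.png',w)
print(lidfit(w,o,.026,z0=-.019)[:3])
```

```text
[ 0.0439 -0.0269 -0.0413] [-0.0102  0.103   0.1021] [0.4647 0.3236 0.0607] 0.08565954154536681
[[-38.7443   0.0043   0.0008  -0.02  ]
 [-35.9021   0.0036   0.0008  -0.019 ]
 [-34.8859   0.0043   0.0008  -0.019 ]]
```

Emit:
drive_tool([
  {"gripper":0,"delta_pos":[0,0,-0.03],"delta_rot":[0,0,0]},
  {"gripper":0,"delta_pos":[0,0,-0.06],"delta_rot":[0,0,0]},
  {"gripper":0,"delta_pos":[-0.03,0,-0.08],"delta_rot":[0,0,0]},
  {"gripper":0,"delta_pos":[-0.04,0,-0.05],"delta_rot":[0,0,0]},
  {"gripper":0,"delta_pos":[0,0,0],"delta_rot":[0,0,0]},
])

```text
time_s: 13.5
tcp_pos: [0.4265, 0.3097, 0.1973]
tcp_rot: [[0.938, 0.347, 0.008], [0.347, -0.938, 0.004], [0.009, -0.001, -1.0]]
wrist_force: [0.1, 0.4, -0.8]
finger_gap: 0.0852
gripper_force: 0.0
```

Run:
```python
from h import *
np.set_printoptions(precision=4,suppress=True)
o=bot.get_obs();print(o['tcp_pos'],o['q'])
w=optics.grab_frame('wrist');s=optics.grab_frame('scene');t=optics.grab_frame('top')
for n,i in(('w12',w),('s12',s),('t12',t)):cv2.imwrite(f'pics/{n}.png',i)
C=cam('wrist',o);px=proj(C,[[.469,.3243,.083]])[0];print(px)
print(circfit(w,C,(.469,.3243,.083),.026),circfit(w,C,(.469,.3243,.083),.026,frz=1))
e=lidmask(w,px,int(351*.045/.3),125);print(e)
print(finder.boxes_of('lid_narrow','wrist')[:2])
cv2.imwrite('pics/c12.png',np.hstack([cv2.resize(s[130:190,290:340],None,fx=8,fy=8,interpolation=cv2.INTER_CUBIC),cv2.resize(w[int(px[1])-60:int(px[1])+60,int(px[0])-45:int(px[0])+45],None,fx=4,fy=4)]))
```

```text
[0.4265 0.3097 0.1973] [ 0.4126 -0.0155  1.9063  0.0006  1.2416  1.6284]
[275.0727 152.0407]
(array([0.4702, 0.3249, 0.081 ]), np.float64(-48.62210616039224)) (array([0.4702, 0.3249, 0.083 ]), np.float64(-46.5236053822748))
(((274.78924560546875, 148.95025634765625), (70.92847442626953, 71.41405487060547), 146.55755615234375), 3872.5)
[{'extent': [275.9, 148.7, 68.7, 69.0], 'p': 0.73}]
```

View pics/c12.png

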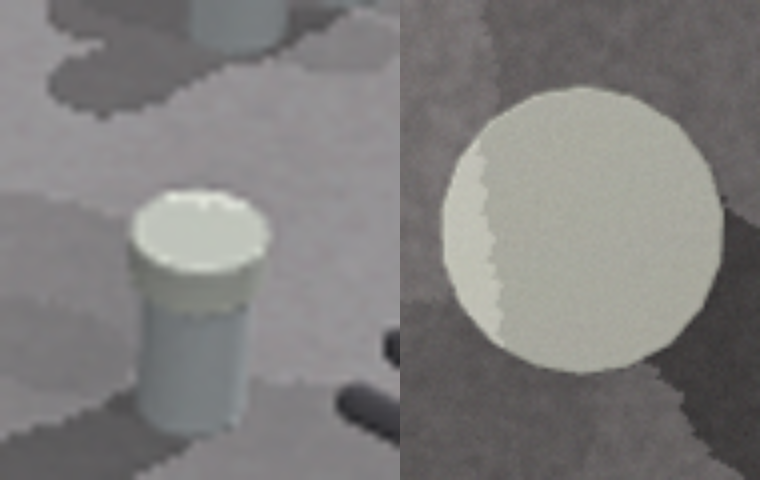

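The narrow lid sits level and centred on its jar. Next I'll measure the wide jar with the open gripper directly above it, so the view geometry matches the one I'll have when placing.

Run:
```python
from h import *
s=plan(np.array([.535,.138,.14]),Rtool(-.2),6)
```

```text
[0.012, 0.055, 0.014] [-0.0, 0.0, 0.059]
[0.017, 0.054, 0.015] [-0.0, 0.0, 0.059]
[0.022, 0.052, 0.014] [-0.0, 0.0, 0.058]
[0.027, 0.049, 0.015] [-0.0, 0.0, 0.059]
[0.031, 0.047, 0.014] [-0.0, 0.0, 0.059]
[0.036, 0.044, 0.015] [-0.0, 0.0, 0.059]
end [0.5352 0.1381 0.1398]
```

Emit:
drive_tool([
  {"gripper":0,"delta_pos":[0.012,0.055,0.014],"delta_rot":[0,0,0.059]},
  {"gripper":0,"delta_pos":[0.017,0.054,0.015],"delta_rot":[0,0,0.059]},
  {"gripper":0,"delta_pos":[0.022,0.052,0.014],"delta_rot":[0,0,0.058]},
  {"gripper":0,"delta_pos":[0.027,0.049,0.015],"delta_rot":[0,0,0.059]},
  {"gripper":0,"delta_pos":[0.031,0.047,0.014],"delta_rot":[0,0,0.059]},
])

```text
time_s: 14.32
tcp_pos: [0.517, 0.1658, 0.1479]
tcp_rot: [[0.994, -0.111, -0.002], [-0.111, -0.994, 0.001], [-0.002, -0.001, -1.0]]
wrist_force: [0.8, 0.2, 0.2]
finger_gap: 0.085
gripper_force: 0.0
```

Emit:
drive_tool([
  {"gripper":0,"delta_pos":[0.036,0.044,0.015],"delta_rot":[0,0,0.059]},
  {"gripper":0,"delta_pos":[0,0,0],"delta_rot":[0,0,0]},
])

```text
time_s: 14.58
tcp_pos: [0.5356, 0.1366, 0.1386]
tcp_rot: [[0.979, -0.202, -0.003], [-0.202, -0.979, 0.001], [-0.003, -0.0, -1.0]]
wrist_force: [0.4, 0.0, -0.8]
finger_gap: 0.0854
gripper_force: 0.0
```

Run:
```python
from h import *
np.set_printoptions(precision=4,suppress=True)
o=bot.get_obs();print(o['tcp_pos'],o['tcp_rot'])
w=optics.grab_frame('wrist');cv2.imwrite('pics/w13.png',w);C=cam('wrist',o)
print(finder.boxes_of('jar_wide','wrist')[:2],proj(C,[[.539,.138,.062]]))
r=circfit(w,C,(.539,.138,.062),.027,span=.01);print(r)
X,_=circfit(w,C,(.539,.138,.062),.027,frz=1,span=.01);print(X,circfit(w,C,X,.024,frz=1))
plan(np.array([X[0],X[1],.072]),Rtool(-.2),3)
```

```text
[0.5356 0.1366 0.1386] [[ 0.9794 -0.2018 -0.0025]
 [-0.2018 -0.9794  0.0009]
 [-0.0027 -0.0004 -1.    ]]
[{'extent': [261.5, 219.7, 85.2, 96.9], 'p': 0.6}] [[271.0338 221.8682]]
(array([0.535 , 0.1448, 0.059 ]), np.float64(-56.06242650600056))
[0.5362 0.1442 0.062 ] (array([0.5362, 0.1442, 0.062 ]), np.float64(-61.04219214831229))
[0.0, -0.003, 0.038] [-0.0, 0.0, -0.0]
[0.0, -0.004, 0.037] [-0.0, 0.001, -0.0]
[-0.0, -0.003, 0.038] [-0.001, -0.0, -0.0]
end [0.5362 0.1443 0.0718]
```

Emit:
drive_tool([
  {"gripper":0,"delta_pos":[0,-0.006,0.038],"delta_rot":[0,0,0]},
  {"gripper":0,"delta_pos":[0,-0.004,0.038],"delta_rot":[0,0,0]},
  {"gripper":0,"delta_pos":[0,-0.003,0.04],"delta_rot":[0,0,0]},
  {"gripper":0,"delta_pos":[0,0,0],"delta_rot":[0,0,0]},
  {"gripper":0,"delta_pos":[0,0,0],"delta_rot":[0,0,0]},
])

```text
time_s: 15.3
tcp_pos: [0.5376, 0.1467, 0.0721]
tcp_rot: [[0.98, -0.198, 0.002], [-0.198, -0.98, 0.001], [0.002, -0.002, -1.0]]
wrist_force: [-0.1, -0.4, 0.1]
finger_gap: 0.0855
gripper_force: 0.0
```

Run:
```python
from h import *
np.set_printoptions(precision=4,suppress=True)
o=bot.get_obs();print(o['tcp_pos'],o['tcp_rot'])
w=optics.grab_frame('wrist');cv2.imwrite('pics/w14.png',w);C=cam('wrist',o)
for rr in(.027,.024):
    for fz in(None,1):
        X,c=circfit(w,C,(.536,.144,.062),rr,frz=fz,span=.008);print(rr,X,c,'tool',np.array(o['tcp_rot']).T@(X-o['tcp_pos']))
```

```text
[0.5376 0.1467 0.0721] [[ 0.9803 -0.1976  0.0025]
 [-0.1976 -0.9803  0.0012]
 [ 0.0022 -0.0017 -1.    ]]
0.027 [0.5352 0.1444 0.061 ] -47.69336401763268 tool [-0.0019  0.0027  0.0111]
0.027 [0.5358 0.1444 0.062 ] -44.86242395294182 tool [-0.0013  0.0026  0.0101]
0.024 [0.5358 0.1444 0.062 ] -67.68615378888002 tool [-0.0013  0.0026  0.0101]
0.024 [0.5358 0.1444 0.062 ] -67.68615378888002 tool [-0.0013  0.0026  0.0101]
```

Run:
```python
from h import *
s=plan(np.array([.52,.14,.21]),Rtool(-.2),3)
R=Rtool(-.2,np.radians(35));plan(np.array([.546,-.113,.055])-.12*R[:,2],R,7,s)
```

```text
[-0.009, 0.005, -0.076] [-0.0, -0.001, 0.0]
[-0.009, 0.006, -0.077] [-0.001, -0.0, 0.0]
[-0.009, 0.005, -0.076] [-0.0, -0.001, 0.0]
end [0.5199 0.1402 0.2099]
[0.002, 0.058, 0.013] [-0.0, 0.056, 0.0]
[0.0, 0.058, 0.014] [-0.0, 0.055, 0.0]
[-0.001, 0.058, 0.013] [-0.0, 0.056, 0.0]
[-0.002, 0.057, 0.014] [-0.0, 0.055, 0.0]
[-0.003, 0.058, 0.013] [-0.0, 0.056, 0.0]
[-0.004, 0.058, 0.013] [-0.0, 0.055, 0.0]
[-0.005, 0.058, 0.013] [-0.0, 0.056, 0.0]
end [ 0.4787 -0.0993  0.1531]
```

Emit:
drive_tool([
  {"gripper":0,"delta_pos":[-0.009,0.005,-0.076],"delta_rot":[0,0,0]},
  {"gripper":0,"delta_pos":[-0.009,0.006,-0.077],"delta_rot":[0,0,0]},
  {"gripper":0,"delta_pos":[-0.009,0.005,-0.076],"delta_rot":[0,0,0]},
  {"gripper":0,"delta_pos":[0.002,0.058,0.013],"delta_rot":[0,0.056,0]},
  {"gripper":0,"delta_pos":[0,0.058,0.014],"delta_rot":[0,0.055,0]},
])

```text
time_s: 15.98
tcp_pos: [0.5084, 0.0705, 0.1949]
tcp_rot: [[0.964, -0.198, 0.179], [-0.195, -0.98, -0.034], [0.182, -0.002, -0.983]]
wrist_force: [0.5, -0.1, 0.1]
finger_gap: 0.0854
gripper_force: 0.0
```

Emit:
drive_tool([
  {"gripper":0,"delta_pos":[-0.001,0.058,0.013],"delta_rot":[0,0.056,0]},
  {"gripper":0,"delta_pos":[-0.002,0.057,0.014],"delta_rot":[0,0.055,0]},
  {"gripper":0,"delta_pos":[-0.003,0.058,0.013],"delta_rot":[0,0.056,0]},
  {"gripper":0,"delta_pos":[-0.004,0.058,0.013],"delta_rot":[0,0.055,0]},
  {"gripper":0,"delta_pos":[-0.005,0.058,0.013],"delta_rot":[0,0.056,0]},
])

```text
time_s: 16.6
tcp_pos: [0.4784, -0.101, 0.1533]
tcp_rot: [[0.799, -0.198, 0.568], [-0.161, -0.98, -0.116], [0.58, 0.001, -0.815]]
wrist_force: [0.7, 1.4, 0.6]
finger_gap: 0.0854
gripper_force: 0.0
```

Emit:
drive_tool([
  {"gripper":0,"delta_pos":[0,0,0],"delta_rot":[0,0,0]},
])

```text
time_s: 16.73
tcp_pos: [0.4768, -0.1013, 0.1513]
tcp_rot: [[0.801, -0.203, 0.563], [-0.167, -0.979, -0.115], [0.575, -0.002, -0.818]]
wrist_force: [-0.6, -0.1, -0.7]
finger_gap: 0.0854
gripper_force: 0.0
```

Run:
```python
from h import *
np.set_printoptions(precision=4,suppress=True)
o=bot.get_obs();print(o['tcp_pos'],o['tcp_rot'],o['q'])
w=optics.grab_frame('wrist');cv2.imwrite('pics/w15.png',w);C=cam('wrist',o)
b=finder.boxes_of('lid_wide','wrist')[:3];print(b)
T=np.eye(4);T[:3,:3]=o['tcp_rot'];T[:3,3]=o['tcp_pos']
c=(optics.camera_info('wrist')['tool_from_camera']@np.r_[np.linalg.inv(C[0])@np.r_[b[0]['extent'][:2],1]*.25,1])[:3];print(c)
print(circfit(w,C,c,.032,T))
# wood mask corners for the board's yaw
hsv=cv2.cvtColor(w,cv2.COLOR_BGR2HSV);m=((hsv[...,0]>5)&(hsv[...,0]<22)&(hsv[...,1]>80)).astype(np.uint8)
e=np.array(b[0]['extent']);x,y=int(e[0]),int(e[1]);k=np.zeros_like(m);k[max(0,y-110):y+110,max(0,x-100):x+100]=1
cs=max(cv2.findContours(cv2.morphologyEx(m&k,cv2.MORPH_OPEN,np.ones((5,5))),cv2.RETR_EXTERNAL,cv2.CHAIN_APPROX_NONE)[0],key=cv2.contourArea)
print(cv2.approxPolyDP(cv2.convexHull(cs),4,True).reshape(-1,2).tolist())
```

```text
[ 0.4768 -0.1013  0.1513] [[ 0.8012 -0.2031  0.5629]
 [-0.1672 -0.9792 -0.1154]
 [ 0.5746 -0.0016 -0.8184]] [-0.5487 -0.4055  2.4116  0.3627  0.5824  0.9794]
[{'extent': [264.4, 93.1, 63.2, 66.6], 'p': 0.87}, {'extent': [278.5, 207.6, 88.4, 90.2], 'p': 0.65}, {'extent': [84.3, 418.6, 7.1, 2.8], 'p': 0.5}]
[ 0.0853 -0.0069  0.1215]
(array([ 0.0913, -0.0009,  0.1275]), np.float64(-9.329549494479584))
[[217, 140], [334, 145], [330, 201], [217, 202]]
```

Run:
```python
from h import *
np.set_printoptions(precision=4,suppress=True)
o=bot.get_obs();w=cv2.imread('pics/w15.png');C=cam('wrist',o)
T=np.eye(4);T[:3,:3]=o['tcp_rot'];T[:3,3]=o['tcp_pos'];Ti=np.linalg.inv(T)
tc=optics.camera_info('wrist')['tool_from_camera']
f=lambda px,d:(tc@np.r_[np.linalg.inv(C[0])@np.r_[px,1]*d,1])[:3]
c=f((278.5,209),.26);print(c)
print(circfit(w,C,c,.032,T)); 
print('lidfit',lidfit(w,o,.032,z0=.105)[:2])
hsv=cv2.cvtColor(w,cv2.COLOR_BGR2HSV);m=((hsv[...,0]>5)&(hsv[...,0]<22)&(hsv[...,1]>80)).astype(np.uint8)
k=np.zeros_like(m);k[130:290,190:370]=1
m=cv2.morphologyEx(m&k,cv2.MORPH_OPEN,np.ones((3,3)))
ys,xs=np.where(m);h=cv2.convexHull(np.c_[xs,ys].astype(np.int32));P=cv2.approxPolyDP(h,4,True).reshape(-1,2);print(P.tolist())
for p in P.tolist():
    for z in(.08,.03): print(p,z,atz(C,p,z),(Ti@np.r_[atz(C,p,z),1])[:3])
```

```text
[0.0038 0.0033 0.1061]
(array([0.005 , 0.0033, 0.1031]), np.float64(-32.93325998128816))
lidfit [[-44.9905   0.0008   0.004    0.112 ]
 [-43.8752   0.0008   0.0032   0.112 ]]
[[334, 145], [321, 263], [223, 260], [218, 249], [216, 141]]
[334, 145] 0.08 [ 0.5781 -0.1661  0.08  ] [0.0486 0.0448 0.1234]
[334, 145] 0.03 [ 0.603  -0.1808  0.03  ] [0.0422 0.0543 0.18  ]
[321, 263] 0.08 [ 0.4939 -0.1354  0.08  ] [-0.0239  0.0316  0.0723]
[321, 263] 0.03 [ 0.5009 -0.1436  0.03  ] [-0.0457  0.0382  0.1181]
[223, 260] 0.08 [ 0.509  -0.0712  0.08  ] [-0.0222 -0.0344  0.0735]
[223, 260] 0.03 [ 0.5193 -0.0657  0.03  ] [-0.0437 -0.0417  0.1196]
[218, 249] 0.08 [ 0.5171 -0.069   0.08  ] [-0.0161 -0.0381  0.0779]
[218, 249] 0.03 [ 0.5291 -0.0631  0.03  ] [-0.0363 -0.0462  0.1249]
[216, 141] 0.08 [ 0.5991 -0.0801  0.08  ] [ 0.0513 -0.0436  0.1254]
[216, 141] 0.03 [ 0.6285 -0.0765  0.03  ] [ 0.0455 -0.0529  0.1825]
```

Emit:
drive_tool([
  {"gripper":0,"delta_pos":[0,0,0],"delta_rot":[-0.013,0,0.019]},
  {"gripper":0,"delta_pos":[0.003,0.002,0.04],"delta_rot":[0,0,0]},
  {"gripper":0,"delta_pos":[0,0,0.04],"delta_rot":[0,0,0]},
  {"gripper":0,"delta_pos":[0,0,0.03],"delta_rot":[0,0,0]},
  {"gripper":0,"delta_pos":[0,0,0],"delta_rot":[0,0,0]},
])

```text
time_s: 17.45
tcp_pos: [0.5169, -0.1088, 0.0985]
tcp_rot: [[0.797, -0.232, 0.558], [-0.191, -0.973, -0.131], [0.574, -0.002, -0.819]]
wrist_force: [-0.8, 0.8, 0.0]
finger_gap: 0.0854
gripper_force: 0.0
```

Run:
```python
from h import *
np.set_printoptions(precision=4,suppress=True)
o=bot.get_obs();print(o['tcp_pos'],o['tcp_rot'],o['q'])
w=optics.grab_frame('wrist');cv2.imwrite('pics/w16.png',w)
print('lidfit',lidfit(w,o,.032,z0=.042))
print([b for b in finder.boxes_of('lid_wide','wrist') if b['p']>.3])
```

```text
[ 0.5169 -0.1088  0.0985] [[ 0.7966 -0.2316  0.5584]
 [-0.1911 -0.9728 -0.1309]
 [ 0.5735 -0.0024 -0.8192]] [-0.4977 -0.1457  2.3313  0.4085  0.3915  0.9736]
lidfit [[-48.3051  -0.0055   0.004    0.048 ]
 [-47.1985  -0.0048   0.004    0.047 ]
 [-46.8323   0.0015   0.004    0.037 ]
 [-46.7456  -0.0062   0.004    0.049 ]]
[{'extent': [257.1, 95.7, 77.5, 79.9], 'p': 0.86}, {'extent': [283.6, 244.1, 116.5, 116.5], 'p': 0.76}]
```

Joint 5 is getting close to its limit at 35° tilt. Pitch about the closing axis is free, so I'll grasp with the tool tilted 25° and make up the 10° at the jar.

Run:
```python
from h import *
R=Rtool(-.235,np.radians(25));G=np.array([.5476,-.1201,.0507])
s=plan(G-.05*R[:,2],R,2);plan(G,R,3,s)
```

```text
[0.006, 0.003, 0.008] [-0.001, -0.056, -0.0]
[0.007, 0.003, 0.007] [-0.0, -0.056, -0.0]
end [ 0.5271 -0.1155  0.0962]
[-0.0, -0.0, 0.028] [-0.0, -0.0, -0.0]
[-0.0, -0.0, 0.028] [-0.0, -0.0, -0.0]
[-0.0, -0.0, 0.028] [-0.0, -0.0, -0.0]
end [ 0.5478 -0.1205  0.0505]
```

Emit:
drive_tool([
  {"gripper":0,"delta_pos":[0.006,0.003,0.008],"delta_rot":[0,-0.056,0]},
  {"gripper":0,"delta_pos":[0.007,0.003,0.007],"delta_rot":[0,-0.056,0]},
  {"gripper":0,"delta_pos":[0,0,0.01],"delta_rot":[0,0,0]},
  {"gripper":0,"delta_pos":[0,0,0],"delta_rot":[0,0,0]},
])

```text
time_s: 18.05
tcp_pos: [0.5281, -0.1161, 0.0892]
tcp_rot: [[0.881, -0.234, 0.411], [-0.213, -0.972, -0.097], [0.422, -0.002, -0.906]]
wrist_force: [-0.8, 0.8, -0.5]
finger_gap: 0.0853
gripper_force: 0.0
```

```bash
cat >> h.py <<'E'
def lidfit2(im,o,r,pitch,X0,h=.02,span=(.006,.004,.006)):
    """lid's underside centre U in the tool frame; lid's axis = -tool z pitched by pitch about tool y"""
    C=cam('wrist',o);R=np.array(o['tcp_rot']);p0=np.array(o['tcp_pos'])
    g=cv2.GaussianBlur(cv2.cvtColor(im,cv2.COLOR_BGR2GRAY).astype(float),(0,0),1.)
    A=np.radians(np.arange(115,246,4));B=np.radians(np.arange(-50,51,4));L=[]
    def arc(U,q,hh,rr,a):
        P=np.c_[rr*np.cos(a),rr*np.sin(a),np.full(a.size,-hh)]@q.T+U
        return map_coordinates(g,proj(C,P@R.T+p0).T[::-1],order=1,mode='nearest')
    for pt in np.atleast_1d(pitch):
        q=Ro.from_euler('y',pt).as_matrix()
        for x in np.arange(-span[0],span[0]+1e-6,.0008):
            for y in np.arange(-span[1],span[1]+1e-6,.001):
                for z in np.arange(-span[2],span[2]+1e-6,.001):
                    U=X0+np.array([x,y,z])
                    c=[np.mean(np.clip(np.abs(arc(U,q,k,r+.0006,a)-arc(U,q,k,r-.0006,a)),0,40)) for k,a in((h,A),(h,B),(0,B))]
                    L.append((-c[0]-.5*c[1]-c[2],*U,pt))
    return np.array(sorted(L)[:3])
E
python3 - <<'E'
from h import *
np.set_printoptions(precision=4,suppress=True)
o=bot.get_obs();print(o['tcp_pos'],o['tcp_rot'],o['q'])
w=optics.grab_frame('wrist');cv2.imwrite('pics/w17.png',w)
R=np.array(o['tcp_rot']);U=np.array([.5483,-.1203,.0546]);u=R.T@(U-o['tcp_pos']);print('exp',u)
for pt in(-.175,.175):
    L=lidfit2(w,o,.032,pt,u);print(L,'world',R@L[0,1:4]+o['tcp_pos'])
E
```

```text
[ 0.5281 -0.1161  0.0892] [[ 0.8811 -0.2337  0.4111]
 [-0.2128 -0.9723 -0.0967]
 [ 0.4223 -0.0023 -0.9065]] [-0.4757 -0.0373  2.2024  0.1937  0.5604  1.1889]
exp [ 0.004  -0.0006  0.0401]
[[-39.9103   0.0012  -0.0006   0.0441  -0.175 ]
 [-39.8022   0.002   -0.0006   0.0431  -0.175 ]
 [-39.2729   0.002   -0.0006   0.0421  -0.175 ]] world [ 0.5475 -0.1201  0.0498]
[[-51.4621   0.0036  -0.0006   0.0411   0.175 ]
 [-50.6423   0.0028  -0.0006   0.0431   0.175 ]
 [-49.3114   0.0036  -0.0006   0.0421   0.175 ]] world [ 0.5484 -0.1203  0.0535]
```

Emit:
drive_tool([
  {"gripper":0,"delta_pos":[0.002,-0.001,0.03],"delta_rot":[0,0,0]},
  {"gripper":0,"delta_pos":[0,0,0.03],"delta_rot":[0,0,0]},
  {"gripper":0,"delta_pos":[0,0,0.013],"delta_rot":[0,0,0]},
  {"gripper":0,"delta_pos":[0,0,0],"delta_rot":[0,0,0]},
  {"gripper":0,"delta_pos":[0,0,0],"delta_rot":[0,0,0]},
])

```text
time_s: 18.73
tcp_pos: [0.548, -0.1207, 0.0511]
tcp_rot: [[0.881, -0.234, 0.412], [-0.213, -0.972, -0.098], [0.423, -0.002, -0.906]]
wrist_force: [-0.2, 0.2, 0.3]
finger_gap: 0.0853
gripper_force: 0.0
```

Emit:
drive_tool([
  {"gripper":1,"delta_pos":[0,0,0],"delta_rot":[0,0,0]},
  {"gripper":1,"delta_pos":[0,0,0],"delta_rot":[0,0,0]},
  {"gripper":1,"delta_pos":[0,0,0],"delta_rot":[0,0,0]},
  {"gripper":1,"delta_pos":[0,0,0],"delta_rot":[0,0,0]},
  {"gripper":1,"delta_pos":[0,0,0],"delta_rot":[0,0,0]},
], newtons=40)

```text
time_s: 19.35
tcp_pos: [0.548, -0.1207, 0.0517]
tcp_rot: [[0.881, -0.234, 0.411], [-0.212, -0.972, -0.097], [0.423, -0.002, -0.906]]
wrist_force: [-9.1, 1.7, 12.5]
finger_gap: 0.0633
gripper_force: 39.9
```

Emit:
drive_tool([
  {"gripper":1,"delta_pos":[-0.004,0,-0.02],"delta_rot":[0,0,0]},
  {"gripper":1,"delta_pos":[-0.007,0,-0.04],"delta_rot":[0,0,0]},
  {"gripper":1,"delta_pos":[-0.007,0,-0.04],"delta_rot":[0,0,0]},
  {"gripper":1,"delta_pos":[-0.007,0,-0.04],"delta_rot":[0,0,0]},
  {"gripper":1,"delta_pos":[0,0,0],"delta_rot":[0,0,0]},
])

```text
time_s: 19.98
tcp_pos: [0.5009, -0.1097, 0.1222]
tcp_rot: [[0.879, -0.234, 0.414], [-0.212, -0.972, -0.099], [0.426, -0.001, -0.905]]
wrist_force: [0.5, 0.3, -0.2]
finger_gap: 0.063
gripper_force: 44.2
```

Run:
```python
from h import *
np.set_printoptions(precision=4,suppress=True)
o=bot.get_obs();print(o['tcp_pos'],o['finger_gap'],o['q'])
w=optics.grab_frame('wrist');cv2.imwrite('pics/w18.png',w)
print(lidfit2(w,o,.032,np.arange(.05,.27,.03),np.array([.001,0,.0]),span=(.0064,.002,.006)))
R=Rtool(-.2,-np.radians(10))
s=plan(np.array([.50,-.05,.2]),Rtool(-.22,np.radians(15)),3)
s=plan(np.array([.535,.144,.16]),R,7,s)
```

```text
[ 0.5009 -0.1097  0.1222] 0.06300168887258505 [-0.4927 -0.1835  2.2614  0.182   0.6443  1.1924]
[[-50.8116   0.001    0.      -0.001    0.2   ]
 [-50.727    0.0002   0.       0.       0.17  ]
 [-48.3185   0.0002   0.      -0.001    0.17  ]]
[0.011, -0.032, -0.043] [0.001, -0.037, -0.003]
[0.009, -0.032, -0.044] [0.001, -0.038, -0.004]
[0.007, -0.033, -0.044] [0.001, -0.037, -0.003]
end [ 0.5002 -0.0497  0.2002]
[-0.004, -0.047, 0.009] [0.0, -0.04, -0.002]
[-0.004, -0.047, 0.009] [0.0, -0.039, -0.002]
[-0.003, -0.047, 0.009] [0.0, -0.04, -0.002]
[-0.002, -0.046, 0.009] [0.0, -0.04, -0.001]
[-0.002, -0.047, 0.01] [0.0, -0.04, -0.002]
[-0.001, -0.047, 0.009] [0.0, -0.039, -0.002]
[0.0, -0.047, 0.01] [0.0, -0.04, -0.002]
end [0.535 0.144 0.16 ]
```

Run:
```python
from h import *
s=plan(np.array([.47,-.04,.19]),Rtool(-.22,np.radians(14)),3)
s=plan(np.array([.47,.125,.17]),Rtool(-.2,np.radians(-4)),4,s)
s=plan(np.array([.535,.144,.14]),Rtool(-.2,-.18),3,s)
```

```text
[-0.007, -0.034, -0.046] [0.001, -0.041, -0.003]
[-0.01, -0.033, -0.044] [0.001, -0.041, -0.004]
[-0.012, -0.034, -0.045] [0.001, -0.041, -0.003]
end [ 0.4699 -0.0401  0.1902]
[-0.017, -0.067, 0.005] [0.0, -0.05, -0.003]
[-0.015, -0.067, 0.005] [0.0, -0.05, -0.003]
[-0.015, -0.068, 0.007] [0.001, -0.05, -0.004]
[-0.014, -0.067, 0.009] [-0.0, -0.05, -0.003]
end [0.4702 0.1249 0.1699]
[0.034, -0.018, 0.014] [-0.0, -0.024, 0.0]
[0.035, -0.017, 0.013] [-0.0, -0.023, 0.0]
[0.035, -0.018, 0.012] [-0.0, -0.024, 0.0]
end [0.5349 0.1443 0.14  ]
```

Emit:
drive_tool([
  {"gripper":1,"delta_pos":[-0.007,-0.034,-0.046],"delta_rot":[0.001,-0.041,-0.003]},
  {"gripper":1,"delta_pos":[-0.01,-0.033,-0.044],"delta_rot":[0.001,-0.041,-0.004]},
  {"gripper":1,"delta_pos":[-0.012,-0.034,-0.045],"delta_rot":[0.001,-0.041,-0.003]},
  {"gripper":1,"delta_pos":[-0.017,-0.067,0.005],"delta_rot":[0,-0.05,-0.003]},
  {"gripper":1,"delta_pos":[-0.015,-0.067,0.005],"delta_rot":[0,-0.05,-0.003]},
])

```text
time_s: 20.65
tcp_pos: [0.4701, 0.0434, 0.1794]
tcp_rot: [[0.974, -0.209, 0.081], [-0.209, -0.978, -0.018], [0.083, 0.001, -0.997]]
wrist_force: [0.7, -0.6, -0.5]
finger_gap: 0.063
gripper_force: 44.2
```

Emit:
drive_tool([
  {"gripper":1,"delta_pos":[-0.015,-0.068,0.007],"delta_rot":[0.001,-0.05,-0.004]},
  {"gripper":1,"delta_pos":[-0.014,-0.067,0.009],"delta_rot":[0,-0.05,-0.003]},
  {"gripper":1,"delta_pos":[0.034,-0.018,0.014],"delta_rot":[0,-0.024,0]},
  {"gripper":1,"delta_pos":[0.035,-0.017,0.013],"delta_rot":[0,-0.023,0]},
  {"gripper":1,"delta_pos":[0.035,-0.018,0.012],"delta_rot":[0,-0.024,0]},
])

```text
time_s: 21.28
tcp_pos: [0.5353, 0.1449, 0.1375]
tcp_rot: [[0.963, -0.198, -0.181], [-0.194, -0.98, 0.037], [-0.185, -0.001, -0.983]]
wrist_force: [-0.6, -0.5, 0.4]
finger_gap: 0.0633
gripper_force: 44.2
```

Emit:
drive_tool([
  {"gripper":1,"delta_pos":[0,0,0],"delta_rot":[0,0,0]},
])

```text
time_s: 21.4
tcp_pos: [0.5349, 0.1445, 0.1368]
tcp_rot: [[0.963, -0.198, -0.182], [-0.195, -0.98, 0.037], [-0.185, -0.0, -0.983]]
wrist_force: [-1.0, 0.2, -0.2]
finger_gap: 0.0629
gripper_force: 44.2
```

Run:
```python
from h import *
np.set_printoptions(precision=4,suppress=True)
o=bot.get_obs();print(o['tcp_pos'],o['finger_gap'],o['q'])
w=optics.grab_frame('wrist');cv2.imwrite('pics/w19.png',w);R=np.array(o['tcp_rot'])
L=lidfit2(w,o,.032,np.arange(.1,.26,.02),np.array([.001,0,.0]),span=(.0056,.002,.004));print(L)
u=L[:,1:].mean(0);print('lid axis up',R@Ro.from_euler('y',u[3]).as_matrix()@[0,0,-1],'U',R@u[:3]+o['tcp_pos'])
Rt=Rtool(-.2,-u[3]);J=np.array([.5356,.1444,.085]);t=J-Rt@u[:3];print('tcp target',t)
plan(t,Rt,2)
```

```text
[0.5349 0.1445 0.1368] 0.06294948175448992 [0.0387 0.2294 1.7681 0.0452 1.3255 1.794 ]
[[-71.2966  -0.0006   0.       0.       0.16  ]
 [-70.0663   0.0002   0.      -0.002    0.18  ]
 [-67.9656   0.0002   0.      -0.001    0.18  ]]
lid axis up [ 0.0127 -0.0027  0.9999] U [0.535  0.1445 0.1378]
tcp target [0.5355 0.1444 0.084 ]
[0.009, -0.0, 0.044] [-0.0, 0.004, 0.0]
[0.009, -0.0, 0.044] [-0.0, 0.004, 0.0]
end [0.5353 0.1442 0.0837]
```

Emit:
drive_tool([
  {"gripper":1,"delta_pos":[0.009,0,0.044],"delta_rot":[0,0.004,0]},
  {"gripper":1,"delta_pos":[0.009,0,0.044],"delta_rot":[0,0.004,0]},
  {"gripper":1,"delta_pos":[0,0,0],"delta_rot":[0,0,0]},
  {"gripper":1,"delta_pos":[0,0,0],"delta_rot":[0,0,0]},
])

```text
time_s: 21.95
tcp_pos: [0.5361, 0.1443, 0.0867]
tcp_rot: [[0.966, -0.198, -0.164], [-0.195, -0.98, 0.035], [-0.168, -0.001, -0.986]]
wrist_force: [0.5, 0.6, 0.5]
finger_gap: 0.0632
gripper_force: 44.2
```

Run:
```python
from h import *
np.set_printoptions(precision=4,suppress=True)
o=bot.get_obs();print(o['tcp_pos'],o['tcp_rot'])
w=optics.grab_frame('wrist');R=np.array(o['tcp_rot'])
L=lidfit2(w,o,.032,np.arange(.12,.24,.02),np.array([.001,0,.0]),span=(.0056,.002,.004));u=L[:,1:].mean(0);print(u,'U',R@u[:3]+o['tcp_pos'])
t=np.array([.5356,.1444,.068])-R@u[:3];d=R.T@(t-o['tcp_pos'])/.6;print(d)
```

```text
[0.5361 0.1443 0.0867] [[ 0.9663 -0.1983 -0.1643]
 [-0.1953 -0.9801  0.0346]
 [-0.1679 -0.0013 -0.9858]]
[-0.0003  0.     -0.001   0.1667] U [0.5359 0.1443 0.0878]
[ 0.005  -0.      0.0326]
```

Aligned to within 0.5 mm. Descending.

Emit:
drive_tool([
  {"gripper":1,"delta_pos":[0.003,0,0.016],"delta_rot":[0,0,0]},
  {"gripper":1,"delta_pos":[0.003,0,0.016],"delta_rot":[0,0,0]},
  {"gripper":1,"delta_pos":[0.001,0,0.008],"delta_rot":[0,0,0]},
  {"gripper":1,"delta_pos":[0.001,0,0.006],"delta_rot":[0,0,0]},
  {"gripper":1,"delta_pos":[0,0,0],"delta_rot":[0,0,0]},
])

```text
time_s: 22.62
tcp_pos: [0.5356, 0.1443, 0.0573]
tcp_rot: [[0.966, -0.198, -0.166], [-0.195, -0.98, 0.034], [-0.17, -0.001, -0.985]]
wrist_force: [-0.1, 0.0, -1.5]
finger_gap: 0.0634
gripper_force: 44.2
```

Emit:
drive_tool([
  {"gripper":1,"delta_pos":[0.0015,0,0.008],"delta_rot":[0,0,0]},
  {"gripper":1,"delta_pos":[0.0015,0,0.008],"delta_rot":[0,0,0]},
  {"gripper":1,"delta_pos":[0.001,0,0.005],"delta_rot":[0,0,0]},
  {"gripper":1,"delta_pos":[0,0,0],"delta_rot":[0,0,0]},
])

```text
time_s: 23.12
tcp_pos: [0.5359, 0.1442, 0.0444]
tcp_rot: [[0.966, -0.198, -0.166], [-0.195, -0.98, 0.034], [-0.17, -0.001, -0.985]]
wrist_force: [0.0, 1.3, -0.9]
finger_gap: 0.0636
gripper_force: 44.2
```

Emit:
drive_tool([
  {"gripper":1,"delta_pos":[0.0005,0,0.003],"delta_rot":[0,0,0]},
  {"gripper":1,"delta_pos":[0.0005,0,0.003],"delta_rot":[0,0,0]},
  {"gripper":1,"delta_pos":[0,0,0],"delta_rot":[0,0,0]},
])

```text
time_s: 23.5
tcp_pos: [0.5365, 0.1445, 0.0426]
tcp_rot: [[0.966, -0.198, -0.166], [-0.195, -0.98, 0.035], [-0.169, -0.001, -0.986]]
wrist_force: [-2.9, 0.5, 8.5]
finger_gap: 0.0632
gripper_force: 44.9
```

It's seated, with 8.5 N on the rim. Easing off, opening, and backing away along the tool axis.

Emit:
drive_tool([
  {"gripper":1,"delta_pos":[0,0,-0.002],"delta_rot":[0,0,0]},
  {"gripper":0,"delta_pos":[0,0,0],"delta_rot":[0,0,0]},
  {"gripper":0,"delta_pos":[0,0,0],"delta_rot":[0,0,0]},
  {"gripper":0,"delta_pos":[0,0,0],"delta_rot":[0,0,0]},
  {"gripper":0,"delta_pos":[0,0,0],"delta_rot":[0,0,0]},
])

```text
time_s: 24.12
tcp_pos: [0.5362, 0.1442, 0.0422]
tcp_rot: [[0.966, -0.198, -0.166], [-0.195, -0.98, 0.034], [-0.169, -0.001, -0.986]]
wrist_force: [0.3, -0.1, 0.8]
finger_gap: 0.0854
gripper_force: 0.0
```

Emit:
drive_tool([
  {"gripper":0,"delta_pos":[-0.003,0,-0.02],"delta_rot":[0,0,0]},
  {"gripper":0,"delta_pos":[-0.01,0,-0.06],"delta_rot":[0,0,0]},
  {"gripper":0,"delta_pos":[-0.04,0,-0.08],"delta_rot":[0,0.04,0]},
  {"gripper":0,"delta_pos":[-0.06,0,-0.08],"delta_rot":[0,0.06,0]},
  {"gripper":0,"delta_pos":[0,0,0],"delta_rot":[0,0,0]},
])

```text
time_s: 24.75
tcp_pos: [0.4926, 0.1542, 0.2013]
tcp_rot: [[0.98, -0.197, 0.001], [-0.197, -0.98, 0.005], [0.0, -0.005, -1.0]]
wrist_force: [0.3, 0.2, -1.2]
finger_gap: 0.0853
gripper_force: 0.0
```

Run:
```python
from h import *
np.set_printoptions(precision=4,suppress=True)
o=bot.get_obs();print(o['tcp_pos'],o['finger_gap'])
w=optics.grab_frame('wrist');s=optics.grab_frame('scene');C=cam('wrist',o)
for i in(1,2):
  o=bot.get_obs();C=cam('wrist',o)
print('wide: lid top free/fixed z',circfit(w,C,(.5356,.1444,.065),.032),circfit(w,C,(.5356,.1444,.065),.032,frz=1))
Cs=cam('scene')
# levelness from the scene view: pick the (pitch,roll) whose projected top circle fits best
g=s
for nm,c,r in(('wide',np.array([.536,.1444,.065]),.032),('narrow',np.array([.470,.3249,.083]),.026)):
  best=[]
  for a in np.arange(-.2,.21,.04):
    for b in np.arange(-.2,.21,.04):
      T=np.eye(4);T[:3,:3]=Ro.from_rotvec([a,b,0]).as_matrix();T[:3,3]=c
      p,k=circfit(s,Cs,(0,0,0),r,T,span=.0048,frz=1);best.append((k,a,b))
  print(nm,np.array(sorted(best)[:4]))
```

```text
[0.4926 0.1542 0.2013] 0.08525845117642032
wide: lid top free/fixed z (array([0.535 , 0.1432, 0.059 ]), np.float64(-49.990803508529)) (array([0.5356, 0.1438, 0.065 ]), np.float64(-33.61449019468256))
wide [[-12.913    0.       0.    ]
 [-12.7843   0.       0.04  ]
 [-12.7773   0.      -0.04  ]
 [-12.7032  -0.04     0.    ]]
narrow [[-10.2918   0.       0.    ]
 [-10.2732   0.       0.04  ]
 [-10.2221   0.04     0.    ]
 [-10.1872   0.04    -0.04  ]]
```

```bash
python3 -c "
from bench import bot
print(bot.get_obs()['wrist_force']);print(bot.sign_off())"
```

```text
[-0.17779966  0.0654445  -0.82741226]
the job is handed in; nothing more can be done
None
```

Both lids are on their matching jars, centred and level in the camera checks, with the gripper released and clear; the job was handed in at about 25 s, and sign-off gave no verdict.

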